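# Set up the spring press: rack the cassettes, close the end stop, nest the saddle

### The arm

A 7-joint arm with a two-finger parallel gripper is mounted at the origin on the work surface. World frame = base frame: x ahead of the robot, y to its left, z up, the work surface at z = 0. Lengths are in m, angles in rad, forces in N, time in s.
With the tool pointing down it reaches from about 0.35 to 0.9 m from the base axis. Payload 8.1 kg.
Tool frame: the origin (TCP) lies at the centre of the arm's flange, where the gripper is bolted on; the fingertips stand 178 mm ahead of it and the grasp point (between the pads) lies 159 mm ahead of it; z points along the fingers, y is the direction in which the jaws open and shut (so a half turn about z gives the same grasp; the last joint's range is limited). The gripper opens to 92 mm and grips with 3 to 60 N. Pads are 19 mm wide; open, the fingers measure 130 mm over their backs; the gripper's body (75 mm by 190 mm) begins 47 mm behind the grasp point.
Start: joints at [1.135, 0.434, 0.025, 1.573, -0.012, 1.134, -0.075], TCP at [0.204, -0.591, 0.405] pointing down, gripper open.
Joint ranges: [-2.62, 2.62], [-0.44, 2.09], [-1.27, 1.32], [0.08, 2.57], [-1.32, 4.46], [0.12, 2], [-2.74, 2.74]. Speed limits (rad/s): [2.22, 2.22, 3.01, 3.01, 3.14, 3.14, 3.14].

### API

Orientations are given as a rotation vector (axis times angle).
In Python, from cell import arm, get_image, camera_model gives the robot as it stands. The module is installed in compiled form; this text tells all that it offers.
- The arm moves only by the shell command python3 -m pendant 'ROWS' [FORCE]. ROWS is JSON, a list that holds one entry, the list of rows, each a list of 7 numbers: the shift along the tool's x, y, z in mm, then the turn, a rotation vector about the tool's x, y, z in rad, then the closure, from -1 (fully open) to 1 (shut). In form: [[[x, y, z, rx, ry, rz, hand], ...]]. A call has 1 to 20 rows; each row is the pose to reach, as a shift and turn from the pose commanded when the call began, along the tool's axes at that moment; what a row does not reach only later rows make up. A row lasts 1/8 s, in which the tool goes at most 62.5 mm and 10.7 degrees, less where a joint would pass 70% of its speed; a pose out of reach is approached as far as the arm can. A call with a gripper value outside its range is refused whole. The fingers move at their own pace and stop on an object; FORCE is the grip in N (left out, the last holds). Time passes only in rows, so rows that repeat a pose let the fingers close. It gives the time, the measured TCP pose, the force and the opening at its end, in the units of the state.
- arm.observe(): the state, without advancing time (a new reading comes with each control period).
- get_image(name): name is "scene" or "top" or "wrist"; returns the picture (480x640x3 uint8, red, green, blue); there is no depth.
- camera_model(name): a dict with "fx", "fy", "cx", "cy" (pixels), "k1" (the pictures are not rectified: a ray, as slopes to the right and down, at radius r is drawn at 1 + k1 r^2 times it, then the intrinsics apply), "position" and "orientation" of the camera in the world; the wrist camera has in their place "T_tool_cam" (4x4, takes a point from camera to tool coordinates, whose origin is the TCP and whose axes are the flange's). Camera axes: x right, y down, z forward; pixel columns grow to the right and rows downward; lengths in m; the calibration is good to about 2 mm. A picture is of the moment at which its call begins: read the wrist's pose just before it. camera_model takes no time and is no camera call.
- arm.sign_off(): hands the job in, once; it reports no verdict.
The state is a dict: "clock": time; "joints": joint angles; "dq": joint speeds; "joint_efforts": joint torques, N m; "position": TCP position; "ee_rot": TCP orientation; "force": force on the tool from outside, world axes, zero at the start; "ft_torque": the same for the moment, N m; "width": opening from 0.0 (shut) to 1.0 (fully open).
Only numpy, scipy, OpenCV 4.12 (cv2) and the standard library are available. Lean on these libraries where they do the work, as an engineer would, in place of code of your own. Each camera call takes 0.05 s, during which the arm holds its last target.

### The job

Set up the spring press for its next run: draw back the rack's sliding end stop, stand every spring cassette upright on the rack's floor between the fixed wall and the stop, broad face to broad face, and push the stop snug so that the whole row is closed up against the wall with no gaps. Lay the brass saddle blank flat and fully home in the die block's cavity that matches its outline. Leave the other things on the counter where they are.

Things in the scene. Friction and masses are not known exactly. Their poses are not given: they have to be found in the camera images.
- rack: Low open rack fixed to the counter: dark steel base plate 84 (x) x 236 (y) x 8 mm; origin at the centre of the plate's underside, z up. At its -y end stands an aluminium fixed wall 84 wide, 14 thick, top 50 mm above the counter. Along both long sides run low aluminium lips, tops 16 mm above the counter, leaving a channel 60 mm wide (x from -30 to +30) for the cassettes. Cassettes stand on the base plate, 8 mm above the counter, and are packed along y.
- wall_face (a point): Point on the fixed wall's inner face, mid-width, at the level of the rack floor (8 mm above the counter). Same axes as the rack: +y points along the rack from the wall to the stop. It lies 103 mm from the rack's origin along -y.
- stop (a joint): Sliding end stop, in m: the clear gap between wall face and stop face, 0 to 0.16. It starts too far in for the cassettes. It slides along the rack's y with about 1.5 N of friction and stays where it is left. The stop is an aluminium plate 52 wide (x), 12 thick, top 51 mm above the counter, with an 8 mm thick foot (top 18 mm above the counter) reaching 50 mm back from its face.
- stop_face (a point): Mid-width point on the stop's packing face (the face towards the wall), 8 mm above the counter. Axes as the rack; moves with the stop.
- stop_fin (a point): Centre of the top of the stop's black upright grip fin, 36 mm behind the stop's face (towards +y), 57 mm above the counter. The fin is 16 mm wide across the rack (x), 24 mm long (y), and stands 39 mm clear above the stop's foot: pinch it from above across x to pull or push the stop.
- cassette0: Spring cassette, a closed aluminium case with a dark panel on both broad faces, 52 wide (its x) x 22 thick (its y) x 60 tall (its z), 130 g; origin at the centre of its underside. Stands upright on the counter at the start. Three to five are present, all alike; None if absent. Grip it across its 52 mm width; either broad face may face the wall.
- cassette1: Spring cassette, a closed aluminium case with a dark panel on both broad faces, 52 wide (its x) x 22 thick (its y) x 60 tall (its z), 130 g; origin at the centre of its underside. Stands upright on the counter at the start. Three to five are present, all alike; None if absent. Grip it across its 52 mm width; either broad face may face the wall.
- cassette2: Spring cassette, a closed aluminium case with a dark panel on both broad faces, 52 wide (its x) x 22 thick (its y) x 60 tall (its z), 130 g; origin at the centre of its underside. Stands upright on the counter at the start. Three to five are present, all alike; None if absent. Grip it across its 52 mm width; either broad face may face the wall.
- cassette3: Spring cassette, a closed aluminium case with a dark panel on both broad faces, 52 wide (its x) x 22 thick (its y) x 60 tall (its z), 130 g; origin at the centre of its underside. Stands upright on the counter at the start. Three to five are present, all alike; None if absent. Grip it across its 52 mm width; either broad face may face the wall.
- cassette4: Spring cassette, a closed aluminium case with a dark panel on both broad faces, 52 wide (its x) x 22 thick (its y) x 60 tall (its z), 130 g; origin at the centre of its underside. Stands upright on the counter at the start. Three to five are present, all alike; None if absent. Grip it across its 52 mm width; either broad face may face the wall.
- die: Steel die block fixed to the counter, 100 (x) x 90 (y) x 16 mm; origin at the centre of its underside. Two cavities 5 mm deep in its top: one 48 x 36 mm rectangle with its long side along x, centred at x = -17 mm; one smaller, 27 mm square, centred at x = +30 mm, which stays empty.
- cavity (a point): Centre of the floor of the 48 x 36 mm cavity, 11 mm above the counter (the die's top is 5 mm higher). Axes as the die: x along the 48 mm side.
- saddle: Brass saddle blank: plate 44 (x) x 32 (y) x 8 mm with a solid grip boss on top, centred, 26 (x) x 14 (y) mm, its top 26 mm above the plate's underside; origin at the centre of the underside; 140 g. Lies flat on the counter. Pinch the boss across its 14 mm. Either way round fits the die cavity.
- rule: Bystander: chrome steel rule, 150 x 19 x 3 mm, lying flat; origin at the centre of its underside, x along it. Leave it.
- pliers: Bystander: nylon-jawed pliers with beech handles, about 160 mm long, lying flat; origin near the pivot. Leave them.
- sample: Bystander: small finished brass saddle 22 x 14 x 10 mm with a blued front spring on it; origin at the centre of its underside. Leave it.
- gripcover: Bystander: pink rubber grip cover, a waisted tube 31 mm across and 45 mm tall, standing; origin at the centre of its underside. Leave it.
There are look-alikes about, which are no part of the job. What is shaped like the cassette4 but orange or pink is not meant.

How it is judged:
At the end, for the whole second after the job is handed in: Every cassette upright (0.08 rad), square (0.12 rad) on the rack floor, the row closed up: the first within 4.5 mm of the wall, centres within 26.5 mm of the next, the stop within 3.5 mm of the last. Saddle flat in its cavity: 3 mm sideways, 2 mm above its floor. All at rest (angle between each of cassette0, cassette1, cassette2, cassette3, cassette4's own z axis and vertical below 0.08 rad and z of cassette0 in the frame of wall_face between -0.004 and 0.004 m and angle between the y axis of each of cassette0, cassette1, cassette2, cassette3, cassette4 and the y axis of rack, either way round below 0.12 rad and z of cassette1 in the frame of wall_face between -0.004 and 0.004 m and z of cassette2 in the frame of wall_face between -0.004 and 0.004 m and z of cassette3 in the frame of wall_face between -0.004 and 0.004 m and z of cassette4 in the frame of wall_face between -0.004 and 0.004 m and linear speed of each of cassette0, cassette1, cassette2, cassette3, cassette4, saddle below 0.02 m/s and (distance between cassette0 and cassette1 below 0.0265 m or distance between cassette0 and cassette2 below 0.0265 m or distance between cassette0 and cassette3 below 0.0265 m or distance between cassette0 and cassette4 below 0.0265 m) and (y of cassette0 in the frame of wall_face below 0.0155 m or y of cassette0 in the frame of stop_face above -0.0145 m or (distance between cassette0 and cassette1 below 0.0265 m and distance between cassette0 and cassette2 below 0.0265 m) or (distance between cassette0 and cassette1 below 0.0265 m and distance between cassette0 and cassette3 below 0.0265 m) or (distance between cassette0 and cassette1 below 0.0265 m and distance between cassette0 and cassette4 below 0.0265 m) or (distance between cassette0 and cassette2 below 0.0265 m and distance between cassette0 and cassette3 below 0.0265 m) or (distance between cassette0 and cassette2 below 0.0265 m and distance between cassette0 and cassette4 below 0.0265 m) or (distance between cassette0 and cassette3 below 0.0265 m and distance between cassette0 and cassette4 below 0.0265 m)) and (distance between cassette1 and cassette0 below 0.0265 m or distance between cassette1 and cassette2 below 0.0265 m or distance between cassette1 and cassette3 below 0.0265 m or distance between cassette1 and cassette4 below 0.0265 m) and (y of cassette1 in the frame of wall_face below 0.0155 m or y of cassette1 in the frame of stop_face above -0.0145 m or (distance between cassette1 and cassette0 below 0.0265 m and distance between cassette1 and cassette2 below 0.0265 m) or (distance between cassette1 and cassette0 below 0.0265 m and distance between cassette1 and cassette3 below 0.0265 m) or (distance between cassette1 and cassette0 below 0.0265 m and distance between cassette1 and cassette4 below 0.0265 m) or (distance between cassette1 and cassette2 below 0.0265 m and distance between cassette1 and cassette3 below 0.0265 m) or (distance between cassette1 and cassette2 below 0.0265 m and distance between cassette1 and cassette4 below 0.0265 m) or (distance between cassette1 and cassette3 below 0.0265 m and distance between cassette1 and cassette4 below 0.0265 m)) and (distance between cassette2 and cassette0 below 0.0265 m or distance between cassette2 and cassette1 below 0.0265 m or distance between cassette2 and cassette3 below 0.0265 m or distance between cassette2 and cassette4 below 0.0265 m) and (y of cassette2 in the frame of wall_face below 0.0155 m or y of cassette2 in the frame of stop_face above -0.0145 m or (distance between cassette2 and cassette0 below 0.0265 m and distance between cassette2 and cassette1 below 0.0265 m) or (distance between cassette2 and cassette0 below 0.0265 m and distance between cassette2 and cassette3 below 0.0265 m) or (distance between cassette2 and cassette0 below 0.0265 m and distance between cassette2 and cassette4 below 0.0265 m) or (distance between cassette2 and cassette1 below 0.0265 m and distance between cassette2 and cassette3 below 0.0265 m) or (distance between cassette2 and cassette1 below 0.0265 m and distance between cassette2 and cassette4 below 0.0265 m) or (distance between cassette2 and cassette3 below 0.0265 m and distance between cassette2 and cassette4 below 0.0265 m)) and (distance between cassette3 and cassette0 below 0.0265 m or distance between cassette3 and cassette1 below 0.0265 m or distance between cassette3 and cassette2 below 0.0265 m or distance between cassette3 and cassette4 below 0.0265 m) and (y of cassette3 in the frame of wall_face below 0.0155 m or y of cassette3 in the frame of stop_face above -0.0145 m or (distance between cassette3 and cassette0 below 0.0265 m and distance between cassette3 and cassette1 below 0.0265 m) or (distance between cassette3 and cassette0 below 0.0265 m and distance between cassette3 and cassette2 below 0.0265 m) or (distance between cassette3 and cassette0 below 0.0265 m and distance between cassette3 and cassette4 below 0.0265 m) or (distance between cassette3 and cassette1 below 0.0265 m and distance between cassette3 and cassette2 below 0.0265 m) or (distance between cassette3 and cassette1 below 0.0265 m and distance between cassette3 and cassette4 below 0.0265 m) or (distance between cassette3 and cassette2 below 0.0265 m and distance between cassette3 and cassette4 below 0.0265 m)) and (distance between cassette4 and cassette0 below 0.0265 m or distance between cassette4 and cassette1 below 0.0265 m or distance between cassette4 and cassette2 below 0.0265 m or distance between cassette4 and cassette3 below 0.0265 m) and (y of cassette4 in the frame of wall_face below 0.0155 m or y of cassette4 in the frame of stop_face above -0.0145 m or (distance between cassette4 and cassette0 below 0.0265 m and distance between cassette4 and cassette1 below 0.0265 m) or (distance between cassette4 and cassette0 below 0.0265 m and distance between cassette4 and cassette2 below 0.0265 m) or (distance between cassette4 and cassette0 below 0.0265 m and distance between cassette4 and cassette3 below 0.0265 m) or (distance between cassette4 and cassette1 below 0.0265 m and distance between cassette4 and cassette2 below 0.0265 m) or (distance between cassette4 and cassette1 below 0.0265 m and distance between cassette4 and cassette3 below 0.0265 m) or (distance between cassette4 and cassette2 below 0.0265 m and distance between cassette4 and cassette3 below 0.0265 m)) and y of any of cassette0, cassette1, cassette2, cassette3, cassette4 in the frame of wall_face below 0.0155 m and y of any of cassette0, cassette1, cassette2, cassette3, cassette4 in the frame of stop_face above -0.0145 m and x of saddle in the frame of cavity between -0.003 and 0.003 m and y of saddle in the frame of cavity between -0.003 and 0.003 m and z of saddle in the frame of cavity between -0.003 and 0.002 m and angle between saddle's own z axis and vertical below 0.07 rad and angle between the x axis of saddle and the x axis of die, either way round below 0.12 rad); the robot touches nothing.
It fails at once if the bystander (rule) is pushed more than 3 cm from its place (distance of rule from where it was at the start of the episode above 0.03 m).
It fails at once if the bystander (pliers) is pushed more than 3 cm from its place (distance of pliers from where it was at the start of the episode above 0.03 m).
It fails at once if the bystander (sample) is pushed more than 3 cm from its place (distance of sample from where it was at the start of the episode above 0.03 m).
It fails at once if the bystander (gripcover) is pushed more than 3 cm from its place (distance of gripcover from where it was at the start of the episode above 0.03 m).
Of cassette0, cassette1, cassette2, cassette3, cassette4 only 3 to 5 are there at a start; the rules pass over those that are not, and their reading is None.
At some moment in a run one of saddle may be knocked a few centimetres aside while the robot is not near it.
It also fails if it takes over 210 s, if anything falls off the work surface, if the arm or the gripper's body presses on something with over 40 N, if the wrist force passes 120 N, or if a joint passes its speed limit or range.

## Working session

There is one attempt and no reset: what is moved stays moved. The work goes in short steps, Python scripts to look and compute and a shell command to move; the robot and the scene stay as the last step left them, time stands still between calls to the robot, and variables do not carry over. Pictures are saved under pics/ and viewed, and the job is handed in when it is done.

```bash
mkdir -p pics; ls; python3 - <<'E'
from cell import arm,get_image,camera_model
import cv2
print(arm.observe())
for n in ["scene","top","wrist"]:
    m=camera_model(n); print(n,m)
    cv2.imwrite(f"pics/{n}0.png",get_image(n)[:,:,::-1])
E
```

```text
pics
{'clock': 0.0, 'joints': array([ 1.1353808 ,  0.43522079,  0.02501046,  1.57411086, -0.01161314,
        1.13403118, -0.07507556]), 'dq': array([ 7.68843844e-04, -2.47110391e-03, -8.65008031e-05,  1.26335122e-03,
        2.87450762e-04,  4.83579310e-04,  1.00427704e-04]), 'joint_efforts': array([-7.87079480e-04, -6.67848659e+01,  9.84308347e-01, -3.14468479e+01,
       -6.07571541e-02,  4.27750975e-02,  2.44200037e-04]), 'position': array([ 0.20406424, -0.59048989,  0.40394124]), 'ee_rot': array([-3.09666840e+00, -5.19984064e-01,  6.53833787e-04]), 'force': array([ 0.06305838, -0.59337564,  0.45657599]), 'ft_torque': array([ 0.01570165, -0.05899718,  0.03515817]), 'width': 1.000658431494255}
scene {'fx': 582.5534626732319, 'fy': 582.5534626732319, 'cx': 303.7523574872901, 'cy': 230.77266139204207, 'k1': 0.06308326767171289, 'position': array([1.20487197, 0.18385502, 0.86751539]), 'orientation': array([-1.44789189, -2.1732991 ,  0.8089263 ])}
top {'fx': 558.1988207497286, 'fy': 558.1988207497286, 'cx': 313.32118194040686, 'cy': 234.47286156481084, 'k1': -0.10754816850925719, 'position': array([ 0.48812566, -0.08591597,  1.02424884]), 'orientation': array([-2.1567824 ,  2.17816874, -0.05305595])}
wrist {'fx': 335.6420993204979, 'fy': 335.6420993204979, 'cx': 322.21888962973037, 'cy': 241.2867205319822, 'k1': -0.06100468249675592, 'T_tool_cam': array([[-3.65367946e-04, -9.55805562e-01, -2.93999310e-01,
         8.01284553e-02],
       [ 9.99999924e-01, -3.09986330e-04, -2.34970823e-04,
        -9.60452746e-05],
       [ 1.33450653e-04, -2.93999373e-01,  9.55805603e-01,
         2.04277069e-02],
       [ 0.00000000e+00,  0.00000000e+00,  0.00000000e+00,
         1.00000000e+00]])}
```

View pics/top0.png

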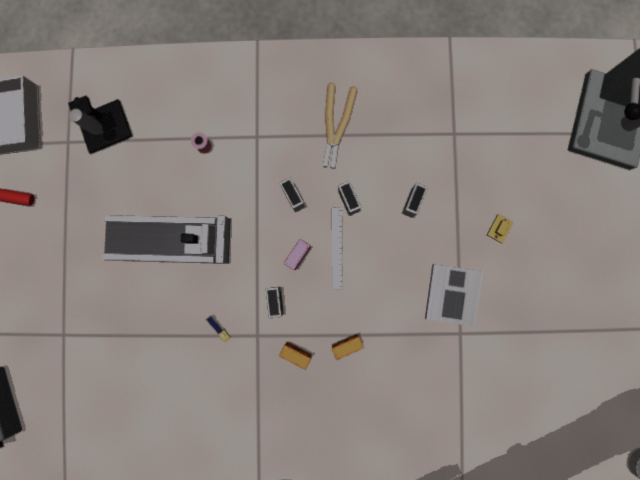

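View pics/scene0.png

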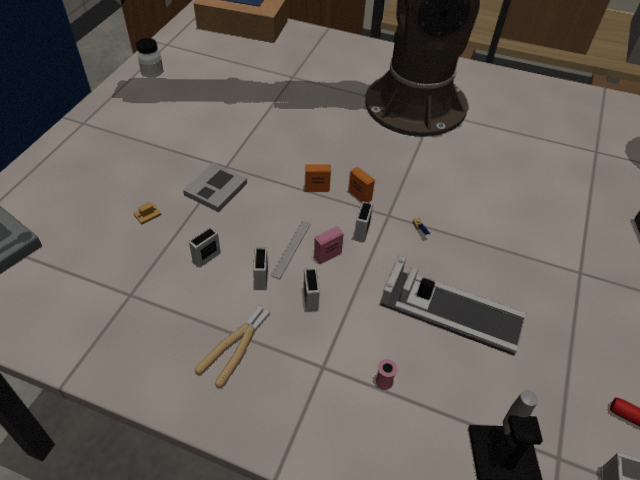

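View pics/wrist0.png

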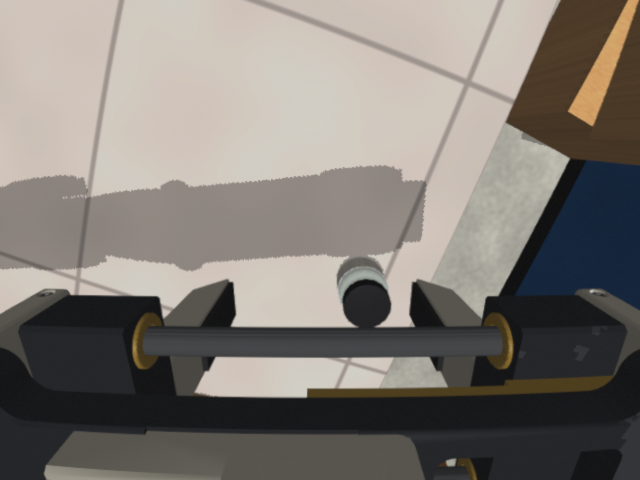

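The top view shows four cassettes, at about (292,194), (349,198), (415,200) and (274,302). The rack is at (167,239) with its wall on the right, the die at (454,293) and the saddle at (500,228). I'll zoom in next.

```bash
cat > h.py <<'E'
import numpy as np, cv2
from scipy.spatial.transform import Rotation as R
from cell import arm,get_image,camera_model
def pose(n,obs=None):
    m=camera_model(n)
    if n=="wrist":
        obs=obs or arm.observe()
        Rt=R.from_rotvec(obs["ee_rot"]).as_matrix(); T=m["T_tool_cam"]
        return m,Rt@T[:3,:3],obs["position"]+Rt@T[:3,3]
    return m,R.from_rotvec(m["orientation"]).as_matrix(),np.array(m["position"])
def unproj(P,uv,z):
    m,Rm,p=P
    uv=np.atleast_2d(np.asarray(uv,float))
    d=np.c_[(uv[:,0]-m["cx"])/m["fx"],(uv[:,1]-m["cy"])/m["fy"]]
    s=d.copy()
    for _ in range(20):
        s=d/(1+m["k1"]*(s**2).sum(1,keepdims=True))
    w=np.c_[s,np.ones(len(s))]@Rm.T
    t=(z-p[2])/w[:,2]
    return p+w*t[:,None]
def proj(P,X):
    m,Rm,p=P
    c=(np.atleast_2d(X)-p)@Rm
    s=c[:,:2]/c[:,2:]
    s=s*(1+m["k1"]*(s**2).sum(1,keepdims=True))
    return s*m["fx"]+[m["cx"],m["cy"]]
E
python3 - <<'E'
import cv2
a=cv2.imread("pics/top0.png")
cv2.imwrite("pics/t1.png",cv2.resize(a[170:330,250:450],None,fx=4,fy=3.75,interpolation=cv2.INTER_CUBIC)[:600,:800])
cv2.imwrite("pics/t2.png",cv2.resize(a[200:280,90:250],None,fx=5,fy=5,interpolation=cv2.INTER_CUBIC))
cv2.imwrite("pics/t3.png",cv2.resize(a[205:335,410:530],None,fx=4.5,fy=4.5,interpolation=cv2.INTER_CUBIC))
E
```

```text
(no output)
```

View pics/t1.png

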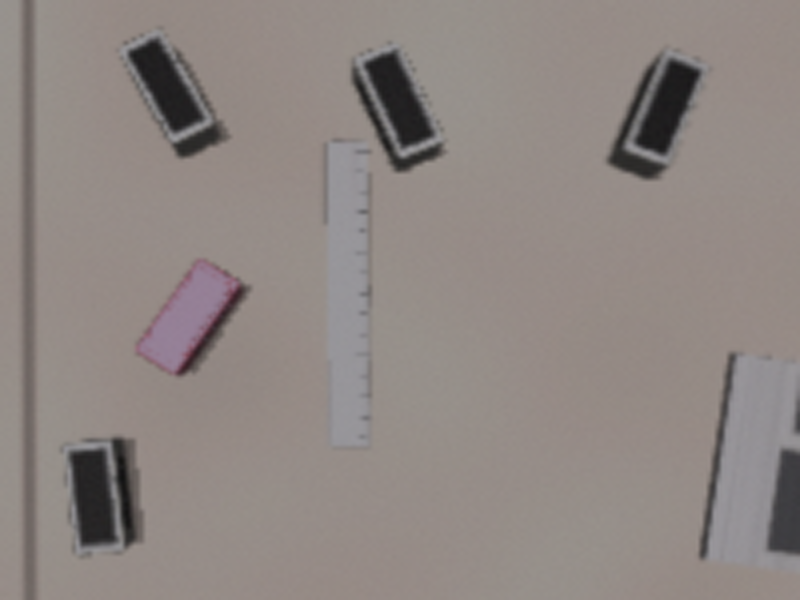

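View pics/t2.png

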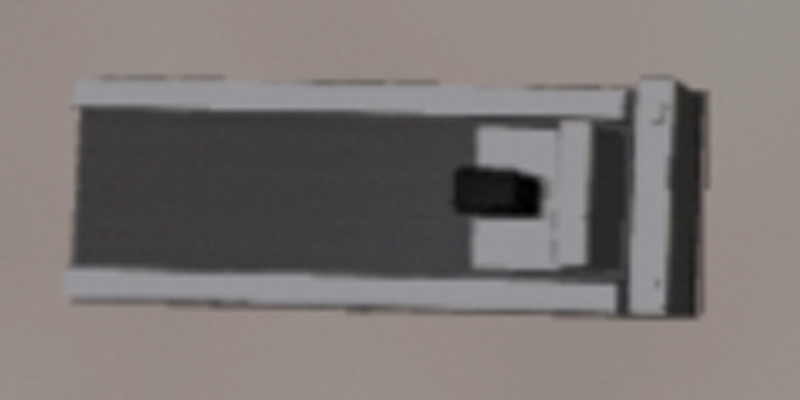

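View pics/t3.png

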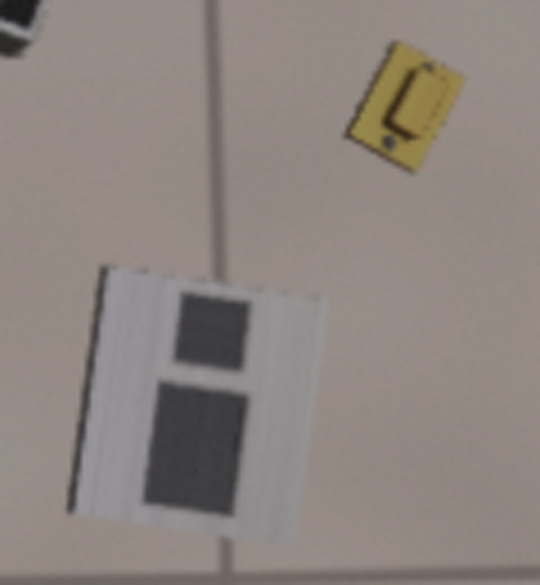

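```bash
python3 - <<'E'
from h import *
P=pose("top"); im=get_image("top"); hsv=cv2.cvtColor(im,cv2.COLOR_RGB2HSV)
def rects(mask,amin,amax,z,dx=None):
    n,l,s,c=cv2.connectedComponentsWithStats(mask)
    for i in range(1,n):
        if amin<s[i,4]<amax:
            ys,xs=np.where(l==i)
            W=unproj(P,np.c_[xs,ys],z)[:,:2]*1000
            r=cv2.minAreaRect(W.astype(np.float32))
            b=cv2.boxPoints(r); e=b[1]-b[0];f=b[2]-b[1]
            L=e if np.hypot(*e)>np.hypot(*f) else f
            print(c[i].round(1),s[i,4],"ctr",W.mean(0).round(1),np.round(r[0],1),"size",np.round(r[1],1),"longaxis deg",round(np.degrees(np.arctan2(L[1],L[0]))%180,1))
reg=np.zeros(im.shape[:2],np.uint8); reg[170:330,250:490]=1
print("dark z60"); rects(((hsv[...,2]<62)&(reg>0)).astype(np.uint8),60,600,0.06)
print("dark z16"); rects(((hsv[...,2]<95)&(reg>0)).astype(np.uint8),100,900,0.0135)
print("brass");rects(((hsv[...,1]>90)&(hsv[...,0]>18)&(hsv[...,0]<35)&(hsv[...,2]>80)).astype(np.uint8),60,900,0.008)
print("rack",(unproj(P,[[104.8,216],[102.8,259.4],[215.6,218],[213.4,262.4]],.016)*1000).round(1))
print("wall",(unproj(P,[[90+640/5,200+80/5],[90+672/5,200+78/5],[90+632/5,200+312/5],[90+663/5,200+314/5]],.050)*1000).round(1))
print("stop",(unproj(P,[[90+562/5,200+118/5],[90+590/5,200+122/5],[90+556/5,200+264/5],[90+586/5,200+268/5]],.051)*1000).round(1))
print("fin",(unproj(P,[[90+458/5,200+168/5],[90+515/5,200+172/5],[90+456/5,200+208/5],[90+512/5,200+213/5]],.057)*1000).round(1))
E
```

```text
dark z60
[291.  192.5] 195 ctr [637.8 -19.7] [638.  -19.5] size [41.9 14.2] longaxis deg 27.7
[349.2 196.1] 190 ctr [ 630.  -121.3] [ 630.1 -121.3] size [41.7 14. ] longaxis deg 22.2
[416.4 198.1] 190 ctr [ 625.2 -238.1] [ 625.2 -238.4] size [14.2 41.6] longaxis deg 157.0
[408.1 207.3] 74 ctr [ 609.3 -223.3] [ 618.4 -223.4] size [49.  19.1] longaxis deg 0.8
[280.5 300.1] 66 ctr [450.9  -0.5] [451.1  -0.5] size [45.   4.4] longaxis deg 6.1
[272.8 302.1] 194 ctr [447.5  12.9] [447.6  12.7] size [41.2 14. ] longaxis deg 6.1
dark z16
[291.  192.3] 230 ctr [645.2 -16.6] [646.1 -17.8] size [45.6 20.5] longaxis deg 26.0
[349.2 196.1] 229 ctr [ 637.  -122.9] [ 637.3 -122.8] size [46.3 16.8] longaxis deg 22.6
[408.5 206.2] 122 ctr [ 617.1 -230.7] [ 626.2 -239.5] size [25.3 57.3] longaxis deg 158.9
[416.4 197.8] 223 ctr [ 632.4 -245.5] [ 632.3 -245.6] size [16.8 45.7] longaxis deg 158.1
[347.2 204.8] 106 ctr [ 620.9 -118.9] [ 624.3 -115.2] size [56.9 21.9] longaxis deg 45.4
[456.6 278.3] 223 ctr [ 485.  -315.1] [ 485.2 -315.1] size [26.9 27.1] longaxis deg 171.2
[280.8 300.4] 101 ctr [448.6   
[... 245 characters left out ...]
] 73 ctr [ 800.6 -122.5] [ 796.  -121.5] size [ 8.  86.2] longaxis deg 160.8
[499.7 228.1] 374 ctr [ 575.7 -398.6] [ 575.5 -398.3] size [32.  43.3] longaxis deg 149.6
[347.6 347.7] 238 ctr [ 362.3 -116.8] [ 362.  -116.2] size [17.9 48.5] longaxis deg 113.4
[294.7 357. ] 236 ctr [346.1 -21. ] [346.2 -20.3] size [49.2 17. ] longaxis deg 63.3
rack [[606.1 332.3  16. ]
 [525.1 334.6  16. ]
 [599.4 122.   16. ]
 [518.2 125.7  16. ]]
wall [[599.2 110.7  50. ]
 [599.7  99.3  50. ]
 [517.1 113.2  50. ]
 [516.3 102.2  50. ]]
stop [[585.9 138.4  51. ]
 [584.4 128.4  51. ]
 [534.2 140.2  51. ]
 [532.7 129.5  51. ]]
fin [[568.1 174.1  57. ]
 [566.4 153.7  57. ]
 [553.9 174.7  57. ]
 [552.  154.7  57. ]]
```

```bash
cat >> h.py <<'E'
def goal(x,y,z,deg,flip=False):
    """x,y,z grasp point mm, deg jaw axis direction in world"""
    o=arm.observe(); R0=R.from_rotvec(o["ee_rot"]).as_matrix()
    best=[]
    for k in (0,180):
        a=np.radians(deg+k); yv=np.array([np.cos(a),np.sin(a),0]); zv=np.array([0,0,-1.])
        R1=np.c_[np.cross(yv,zv),yv,zv]
        rv=R.from_matrix(R0.T@R1).as_rotvec(); best.append((np.linalg.norm(rv),rv))
    best.sort(key=lambda t:t[0]); rv=best[1 if flip else 0][1]
    p=np.array([x,y,z+159.])-o["position"]*1000
    print("shift",(R0.T@p).round(1),"turn",rv.round(3),"other",best[0 if flip else 1][1].round(2),"j7",o["joints"][6].round(2),"w",(o["width"]*92).round(1),"t",o["clock"],"grasp",(o["position"]*1000-[0,0,159]).round(1),"jawdeg",round(np.degrees(np.arctan2(R0[1,1],R0[0,1])),1),"tilt",np.degrees(np.arccos(-R0[2,2])).round(2))
E
python3 - <<'E'
from h import *
goal(575.5,-398.3,120,149.6+90)
E
```

```text
Traceback (most recent call last):
  File "h.py", line 37, in goal
    print("shift",(R0.T@p).round(1),"turn",rv.round(3),"other",best[0 if flip else 1][1].round(2),"j7",o["joints"][6].round(2),"w",(o["width"]*92).round(1),"t",o["clock"],"grasp",(o["position"]*1000-[0,0,159]).round(1),"jawdeg",round(np.degrees(np.arctan2(R0[1,1],R0[0,1])),1),"tilt",np.degrees(np.arccos(-R0[2,2])).round(2))
                                                                                                                                   ^^^^^^^^^^^^^^^^^^^^^
AttributeError: 'float' object has no attribute 'round'
```

```bash
sed -i 's/(o\["width"\]\*92).round(1)/round(o["width"]*92,1)/' h.py; python3 - <<'E'
from h import *
goal(575.5,-398.3,120,149.6+90)
E
```

```text
shift [413.9 -60.4 125.3] turn [-0.001  0.     0.863] other [-0.   -0.   -2.28] j7 -0.08 w 91.5 t 0.2 grasp [ 204.1 -590.6  245.3] jawdeg -70.9 tilt 0.05
```

```bash
python3 -m pendant '[[[413.9,-60.4,125.3,0,0,0.863,-0.2],[413.9,-60.4,125.3,0,0,0.863,-0.2],[413.9,-60.4,125.3,0,0,0.863,-0.2],[413.9,-60.4,125.3,0,0,0.863,-0.2],[413.9,-60.4,125.3,0,0,0.863,-0.2],[413.9,-60.4,125.3,0,0,0.863,-0.2],[413.9,-60.4,125.3,0,0,0.863,-0.2],[413.9,-60.4,125.3,0,0,0.863,-0.2],[413.9,-60.4,125.3,0,0,0.863,-0.2],[413.9,-60.4,125.3,0,0,0.863,-0.2]]]' 20; python3 - <<'E'
from h import *
goal(575.5,-398.3,18,149.6+90)
cv2.imwrite("pics/w1.png",get_image("wrist")[:,:,::-1])
P=pose("wrist"); print(proj(P,[[.5755,-.3983,.008]]))
E
```

```text
clock: 1.45
position: [0.5742, -0.4001, 0.2799]
ee_rot: [3.03, -0.827, 0.0]
force: [-0.8, -0.4, 0.5]
width: 0.602
shift [  0.2  -2.3 102.9] turn [ 0.001 -0.    -0.002] other [-0.   -0.    3.14] j7 -1.48 w 55.4 t 1.45 grasp [ 574.2 -400.1  120.9] jawdeg -120.5 tilt 0.07
[[319.78005256 244.25936418]]
```

View pics/w1.png

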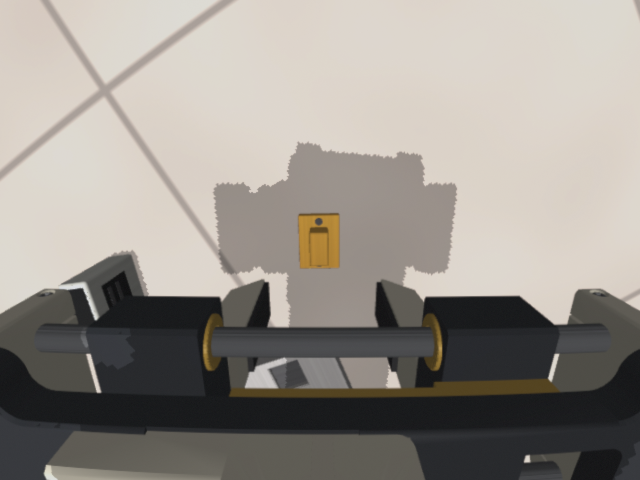

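The wrist view shows the saddle at (319,241) against a predicted (320,244), and it is aligned. I'll descend until the tips are at about z=11.

```bash
python3 -m pendant '[[[1.5,-2.3,50,0,0,0,-0.2],[1.5,-2.3,91,0,0,0,-0.2],[1.5,-2.3,91,0,0,0,-0.2],[1.5,-2.3,91,0,0,0,-0.2],[1.5,-2.3,91,0,0,0,1],[1.5,-2.3,91,0,0,0,1],[1.5,-2.3,91,0,0,0,1],[1.5,-2.3,91,0,0,0,1],[1.5,-2.3,91,0,0,0,1],[1.5,-2.3,91,0,0,0,1],[1.5,-2.3,10,0,0,0,1],[1.5,-2.3,10,0,0,0,1],[1.5,-2.3,10,0,0,0,1]]]' 25; python3 - <<'E'
from h import *
goal(438.6,-306.8,60,80.6)
cv2.imwrite("pics/w2.png",get_image("wrist")[:,:,::-1])
E
```

```text
clock: 3.12
position: [0.5785, -0.3974, 0.2708]
ee_rot: [3.031, -0.823, 0.004]
force: [-0.2, -0.3, -2.1]
width: 0.15
shift [-166.6   -7.4   51.3] turn [ 0.    -0.003 -0.366] other [-0.   -0.    2.78] j7 -1.48 w 13.8 t 3.125 grasp [ 578.5 -397.4  111.8] jawdeg -120.4 tilt 0.16
```

View pics/w2.png

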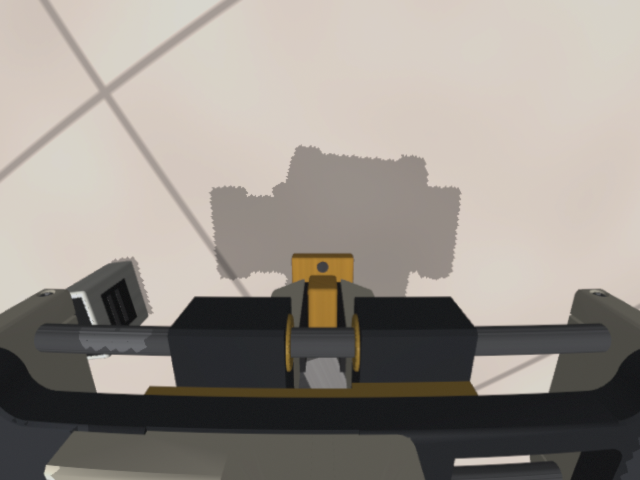

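```bash
python3 - <<'E'
from h import *
m=camera_model("wrist");T=m["T_tool_cam"]
P=(m,T[:3,:3],T[:3,3])
# front edge of plate, top z=181mm; boss front bottom
a=cv2.imread("pics/w2.png"); h=cv2.cvtColor(a,cv2.COLOR_BGR2HSV)
M=((h[...,1]>150)&(h[...,0]>12)&(h[...,0]<30)&(h[...,2]>90)).astype(np.uint8)[230:300,270:380]
ys,xs=np.where(M); print(ys.min()+230,[ (r+230,np.where(M[r])[0].min()+270,np.where(M[r])[0].max()+270) for r in (25,27,30,33,36)])
for uv in ([322,254],[292,257],[353,257]): print((unproj(P,[uv],.181)*1000).round(1))
E
```

```text
255 [(255, np.int64(294), np.int64(310)), (257, np.int64(293), np.int64(351)), (260, np.int64(292), np.int64(352)), (263, np.int64(292), np.int64(352)), (266, np.int64(292), np.int64(352))]
[[ 23.7  -0.6 181. ]]
[[ 22.1 -15.8 181. ]]
[[ 22.1  15.2 181. ]]
```

```bash
python3 -m pendant '[[[-213.3,10.5,0,0,0,-0.366,1],[-213.3,10.5,0,0,0,-0.366,1],[-213.3,10.5,0,0,0,-0.366,1],[-213.3,10.5,0,0,0,-0.366,1],[-213.3,10.5,0,0,0,-0.366,1],[-213.3,10.5,0,0,0,-0.366,1]]]' 25; python3 - <<'E'
from h import *
P=pose("wrist"); im=get_image("wrist")
cv2.imwrite("pics/w3.png",im[:,:,::-1])
goal(438.6,-306.8,60,80.6)
hsv=cv2.cvtColor(im,cv2.COLOR_RGB2HSV)
print(proj(P,[[.4386,-.3068,.016]]))
E
```

```text
clock: 3.92
position: [0.3892, -0.2985, 0.2687]
ee_rot: [-3.131, 0.257, 0.001]
force: [0.4, -0.4, -0.9]
width: 0.151
shift [49.7  0.1 49.8] turn [-0.  0.  0.] other [-0.   -0.   -3.14] j7 -1.16 w 13.9 t 3.975 grasp [ 389.5 -298.6  109.8] jawdeg -99.4 tilt 0.01
[[323.08133493 183.54498343]]
```

View pics/w3.png

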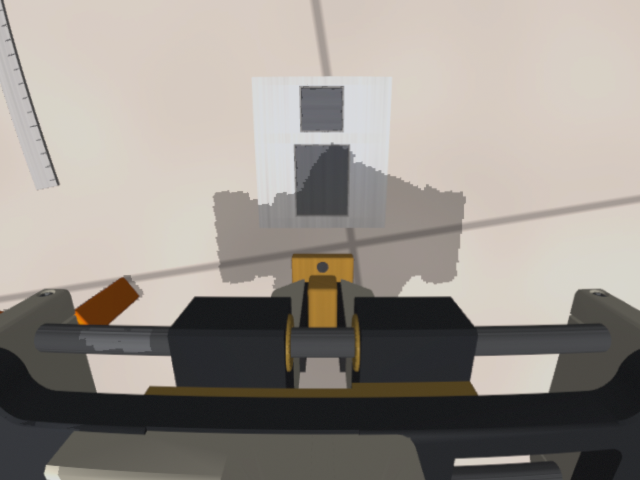

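```bash
python3 - <<'E'
from h import *
P=pose("wrist"); im=cv2.imread("pics/w3.png"); v=im.max(2)
reg=np.zeros(v.shape,np.uint8);reg[135:225,270:375]=1
M=((v<75)&(reg>0)).astype(np.uint8)
n,l,s,c=cv2.connectedComponentsWithStats(M)
i=1+s[1:,4].argmax(); ys,xs=np.where(l==i);print(s[i])
W=unproj(P,np.c_[xs,ys],.016)[:,:2]*1000
r=cv2.minAreaRect(W.astype(np.float32));print(r, np.mean(W,0))
h=cv2.boxPoints(r);print(h.round(1))
E
```

```text
[ 297  148   51   66 2146]
((440.6561584472656, -306.1501770019531), (34.50370788574219, 44.5214958190918), 80.56448364257812) [ 434.59843264 -307.21346569]
[[ 415.9 -319.5]
 [ 459.8 -326.8]
 [ 465.4 -292.8]
 [ 421.5 -285.5]]
```

```bash
python3 - <<'E'
from h import *
P=pose("wrist"); im=cv2.imread("pics/w3.png"); g=im.max(2).astype(int)
print(g[180,286:302],g[180,342:358]); print(g[138:152,310],g[210:222,310], g[138:152,335],g[210:222,335])
for r in ([294,143.5],[350,143.5],[295.5,216.5],[349,216.5]): pass
W=unproj(P,[[294,143.5],[350,143.5],[295.5,216.5],[349,216.5]],.016)*1000; print(W.round(1),W.mean(0))
E
```

```text
[216 215 216 217 217 220 222 216 183 142 102 108 110 111 109 109] [ 74  74  74  73  74  80 100 124 143 144 145 144 143 144 147 148]
[218 218 217 217 217 210 171 120 105 108 109 109 108 108] [ 70  70  69  71  79 101 124 137 139 139 140 140] [215 215 215 215 215 205 151  96  77  75  74  74  74  75] [ 71  70  71  71  77  96 116 129 133 134 134 134]
[[ 468.5 -292.2   16. ]
 [ 462.4 -329.1   16. ]
 [ 419.2 -284.    16. ]
 [ 413.  -321.4   16. ]] [ 440.78253532 -306.67317459   16.        ]
```

```bash
python3 -m pendant '[[[50.7,0.1,40,0,0,0,1],[50.7,0.1,58,0,0,0,1],[50.7,0.1,58,0,0,0,1],[50.7,0.1,61,0,0,0,1],[50.7,0.1,63,0,0,0,1],[50.7,0.1,65,0,0,0,1],[50.7,0.1,66,0,0,0,1],[50.7,0.1,67,0,0,0,1],[50.7,0.1,67,0,0,0,1]]]' 25; python3 - <<'E'
from h import *
goal(438.6,-306.8,41,80.6); print(arm.observe()["force"])
cv2.imwrite("pics/s4.png",get_image("scene")[:,:,::-1][140:260,130:290].repeat(4,0).repeat(4,1))
E
```

```text
clock: 5.1
position: [0.4387, -0.3068, 0.2024]
ee_rot: [3.131, -0.258, -0.0]
force: [-0.2, 0.0, -0.6]
width: 0.149
shift [-0.1  0.   2.4] turn [ 0.  0. -0.] other [ 0.   -0.    3.14] j7 -1.19 w 13.7 t 5.1 grasp [ 438.7 -306.8   43.4] jawdeg -99.4 tilt 0.0
[-0.16059652  0.01655888 -0.58789922]
```

View pics/s4.png

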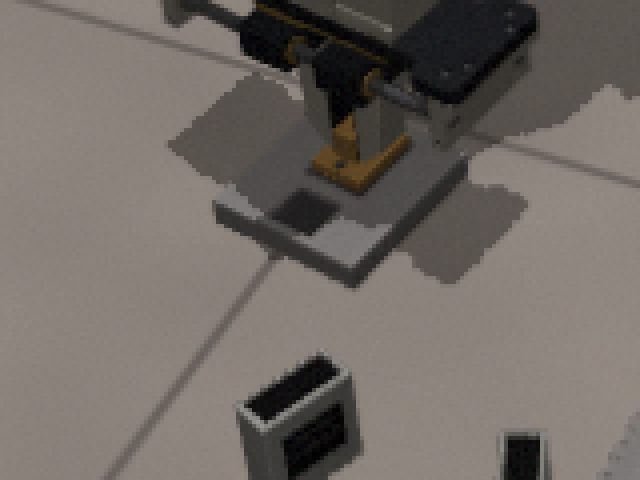

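```bash
python3 -m pendant '[[[0.3,0,1,0,0,0,1],[0.3,0,2,0,0,0,1],[0.3,0,3,0,0,0,1],[0.3,0,3,0,0,0,1]]]' 25; python3 - <<'E'
from h import *
goal(438.6,-306.8,41,80.6); print(arm.observe()["force"])
E
```

```text
clock: 5.65
position: [0.4391, -0.3069, 0.1995]
ee_rot: [3.131, -0.258, 0.0]
force: [-0.6, 0.1, -0.5]
width: 0.148
shift [-0.5  0.  -0.5] turn [ 0. -0. -0.] other [-0.   -0.    3.14] j7 -1.19 w 13.6 t 5.65 grasp [ 439.1 -306.9   40.5] jawdeg -99.4 tilt 0.0
[-0.61460208  0.06357312 -0.47073326]
```

```bash
python3 -m pendant '[[[0,0,1,0,0,0,1],[0,0,1,0,0,0,1]]]' 25; python3 -m pendant '[[[0,0,0,0,0,0,0.4],[0,0,0,0,0,0,0.2],[0,0,0,0,0,0,0],[0,0,0,0,0,0,0],[0,0,-50,0,0,0,0],[-40,0,-80,0,0,0,0],[-40,0,-80,0,0,0,0],[-40,0,-80,0,0,0,0]]]' 25; python3 - <<'E'
from h import *
P=pose("wrist"); im=get_image("wrist"); cv2.imwrite("pics/w5.png",im[130:310,220:420,::-1].repeat(3,0).repeat(3,1))
goal(560.1,164.8,120,-1.8)
E
```

```text
clock: 5.9
position: [0.439, -0.3068, 0.1994]
ee_rot: [3.131, -0.258, 0.001]
force: [-3.6, 2.7, 14.3]
width: 0.153
clock: 6.9
position: [0.3999, -0.3003, 0.2784]
ee_rot: [3.131, -0.258, 0.001]
force: [-1.2, 0.2, -0.0]
width: 0.501
shift [  82.  -484.9   -0.9] turn [-0.     0.     1.438] other [-0.  -0.  -1.7] j7 -1.17 w 46.3 t 6.95 grasp [ 400.1 -300.2  119. ] jawdeg -99.4 tilt 0.01
```

View pics/w5.png

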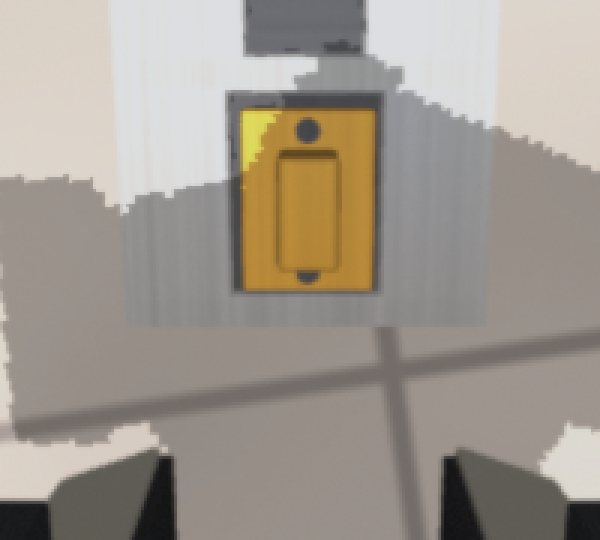

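The saddle sits flat in the cavity, with its rim visible all round. Next is the stop fin.

```bash
python3 -m pendant '[[[82,-484.9,-1,0,0,-1.703,0],[82,-484.9,-1,0,0,-1.703,0],[82,-484.9,-1,0,0,-1.703,0],[82,-484.9,-1,0,0,-1.703,0],[82,-484.9,-1,0,0,-1.703,0],[82,-484.9,-1,0,0,-1.703,0],[82,-484.9,-1,0,0,-1.703,0],[82,-484.9,-1,0,0,-1.703,0],[82,-484.9,-1,0,0,-1.703,0],[82,-484.9,-1,0,0,-1.703,0],[82,-484.9,-1,0,0,-1.703,0],[82,-484.9,-1,0,0,-1.703,0]]]'; python3 - <<'E'
from h import *
P=pose("wrist"); im=get_image("wrist"); cv2.imwrite("pics/w6.png",im[:,:,::-1])
goal(560.1,164.8,47,-1.8)
print(proj(P,[[.5601,.1648,.057]]))
E
```

```text
clock: 8.45
position: [0.5599, 0.1639, 0.2792]
ee_rot: [2.261, 2.181, -0.001]
force: [1.0, 0.3, -1.3]
width: 0.5
shift [ 0.8  0.2 73.4] turn [-0.     0.    -0.004] other [0.   0.   3.14] j7 -0.68 w 45.9 t 8.5 grasp [559.9 164.  120.4] jawdeg -2.0 tilt 0.02
[[322.09542858 266.32409445]]
```

View pics/w6.png

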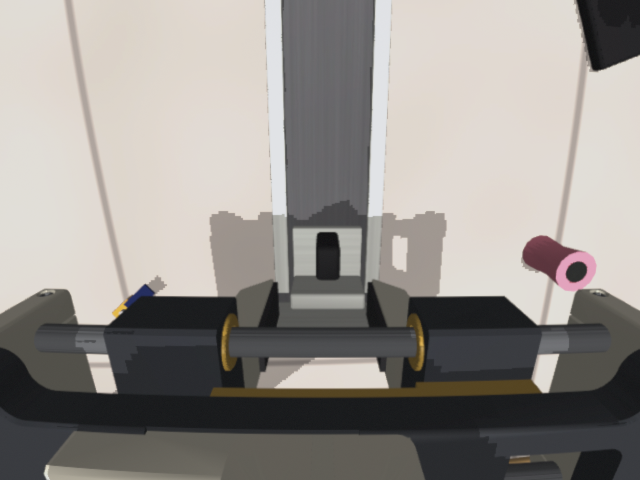

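```bash
python3 -m pendant '[[[1,2,50,0,0,0,0],[1,2,73,0,0,0,0],[1,2,73,0,0,0,0],[1,2,73,0,0,0,1],[1,2,73,0,0,0,1],[1,2,73,0,0,0,1],[1,2,73,0,0,0,1],[1,2,73,0,0,0,1]]]' 20; python3 - <<'E'
from h import *
o=arm.observe(); print(o["force"],o["ft_torque"])
goal(561.8,164.8,47,-1.8)
E
```

```text
clock: 9.5
position: [0.5629, 0.1655, 0.2072]
ee_rot: [2.257, 2.184, 0.004]
force: [4.8, 0.4, 4.1]
width: 0.171
[4.77413563 0.41465278 4.11403356] [-0.15717119 -0.96401286 -0.13259246]
shift [-0.8 -1.1  1.2] turn [ 0.003 -0.001 -0.001] other [-0.   -0.    3.14] j7 -0.73 w 15.7 t 9.5 grasp [562.9 165.5  48.2] jawdeg -1.9 tilt 0.16
```

```bash
python3 -m pendant '[[[15,0.5,0,0,0,0,1],[35,0.5,0,0,0,0,1],[55,0.5,0,0,0,0,1],[75,0.5,0,0,0,0,1],[95,0.5,0,0,0,0,1],[110,0.5,0,0,0,0,1],[122,0.5,0,0,0,0,1],[125,0.5,0,0,0,0,1],[125,0.5,0,0,0,0,1],[125,0.5,0,0,0,0,1]]]' 20; python3 - <<'E'
from h import *
o=arm.observe(); print(o["force"],o["ft_torque"])
goal(561.8,164.8,47,-1.8)
E
```

```text
clock: 10.75
position: [0.5674, 0.2911, 0.2073]
ee_rot: [2.257, 2.184, 0.005]
force: [5.5, 0.8, 3.3]
width: 0.173
[5.46457155 0.78960359 3.3462458 ] [ 0.10806483 -1.1852248  -0.12409614]
shift [-126.4   -1.5    1.1] turn [ 0.003 -0.002 -0.001] other [-0.   -0.    3.14] j7 -0.89 w 15.9 t 10.75 grasp [567.4 291.1  48.3] jawdeg -1.9 tilt 0.19
```

```bash
python3 -m pendant '[[[0,0,0,0,0,0,0.3],[0,0,0,0,0,0,0],[0,0,0,0,0,0,0],[0,0,-60,0,0,0,0],[-60,0,-100,0,0,0,-0.4],[-120,0,-120,0,0,0,-0.4],[-160,0,-120,0,0,0,-0.4],[-160,0,-120,0,0,0,-0.4],[-160,0,-120,0,0,0,-0.4]]]' 20; python3 - <<'E'
from h import *
P=pose("wrist"); im=get_image("wrist"); cv2.imwrite("pics/w7.png",im[:,:,::-1])
t=get_image("top");cv2.imwrite("pics/t7.png",cv2.resize(t[200:280,90:250,::-1],None,fx=5,fy=5,interpolation=cv2.INTER_CUBIC))
goal(561.8,164.8,47,-1.8)
E
```

```text
clock: 11.88
position: [0.561, 0.1309, 0.3264]
ee_rot: [-2.257, -2.185, -0.0]
force: [-0.3, 1.3, -0.1]
width: 0.698
shift [ 32.6  -0.  120.3] turn [-0.001 -0.001  0.001] other [ 0.   -0.   -3.14] j7 -0.58 w 64.4 t 11.975 grasp [560.9 132.1 167.2] jawdeg -1.7 tilt 0.05
```

View pics/w7.png

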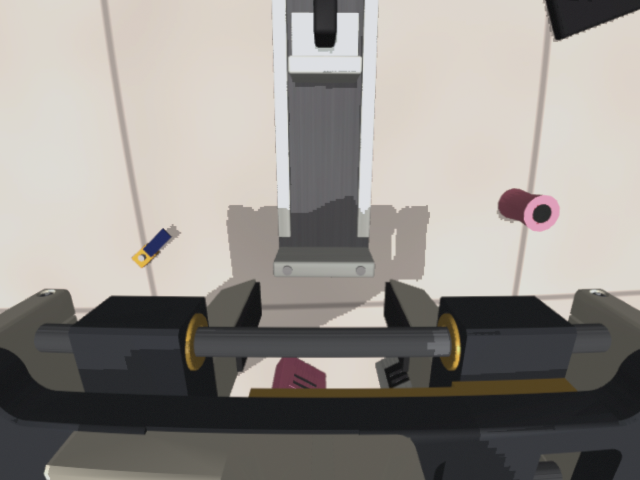

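View pics/t7.png

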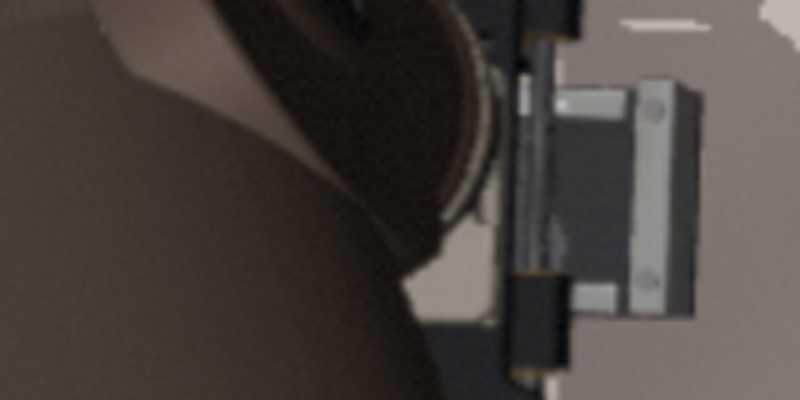

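```bash
python3 - <<'E'
from h import *
im=cv2.imread("pics/w7.png")
cv2.imwrite("pics/w7z.png",cv2.resize(im[190:290,255:395],None,fx=5.5,fy=5.5,interpolation=cv2.INTER_CUBIC))
for c in (300,325,350): print(im[240:282,c].max(1))
for r in (100,150,200,225): print(r, im[r,265:295].max(1), im[r,355:385].max(1))
E
```

```text
[ 70  70  70  70  69  70  74  82  86  86  86  87  87  87  88  86  86  86
  86  87  90 106 139 161 173 174 172 169 167 166 166 164 164 161 158 152
 143 147 153 154 154 154]
[ 72  72  72  72  72  71  74  83  87  87  87  87  88  88  87  87  87  88
  86  88  89 103 137 160 173 175 174 171 169 168 167 167 166 165 162 156
 146 148 154 154 154 154]
[ 70  72  71  71  71  70  73  80  87  87  87  87  87  87  87  87  87  88
  88  89  89 102 133 158 174 177 176 174 172 171 169 169 169 167 164 159
 149 145 156 157 157 157]
100 [222 222 222 222 222 222 222 222 222 218 222 226 227 227 227 227 227 227
 226 227 227 222 148  90 100 105 105 105 104 102] [ 99  99 100 100  99  94 130 210 225 227 227 226 226 227 226 227 227 227
 224 201 217 219 219 219 219 219 219 219 219 219]
150 [221 221 221 221 221 221 221 221 221 218 187 220 226 227 227 227 227 227
 227 227 227 226 221 169 104 106 108 107 107 106] [101 103 102  97 104 177 221 227 227 227 227 227 227 227 227 227 225 203
 209 220 221 221 221 221 221 221 221 221 221 221]
200 [219 218 218 218 218 218 218 218 218 219 218 211 190 224 227 227 227 227
 227 227 227 227 227 222 189 107 104 106 105 105] [ 87 100 101 154 217 226 227 227 227 227 227 227 227 227 225 210 203 220
 222 222 222 222 223 222 222 222 222 222 222 222]
225 [151 150 151 151 151 151 150 150 151 151 151 150 146 145 169 169 167 169
 170 173 173 176 180 178 161 107  75  72  73  73] [ 71  74 110 156 170 169 168 170 170 172 173 176 177 170 160 154 154 155
 155 155 154 155 155 155 155 155 154 155 155 154]
```

View pics/w7z.png

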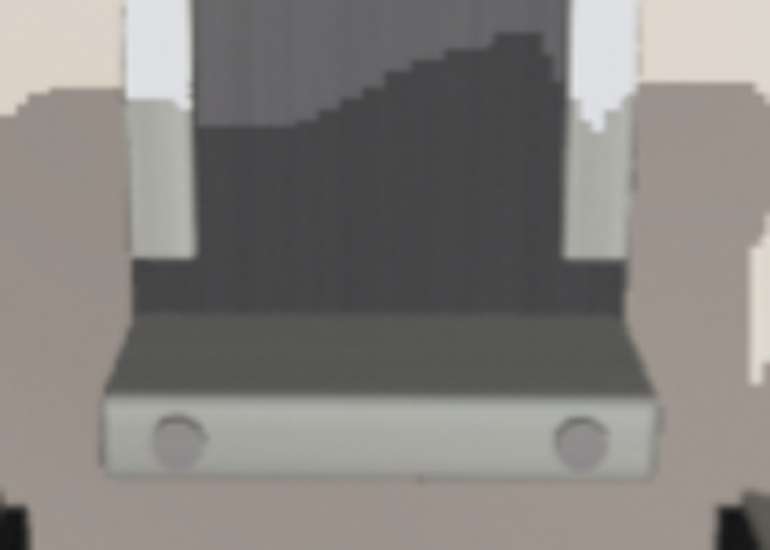

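```bash
python3 - <<'E'
from h import *
P=pose("wrist"); f=lambda uv,z:(unproj(P,uv,z)*1000).round(1)
print("face bottom",f([[300,246.7],[325,246.7],[350,246.9]],.008))
print("face top ends",f([[274,262],[374,262]],.050), "back",f([[274,276],[374,276]],.05))
print("lip inner r200",f([[289.2,200],[357.7,200]],.016),"r100",f([[287,100],[361,100]],.016))
print("stop top",f([[289,72.5],[361,72.5]],.051))
E
```

```text
face bottom [[539.8 116.1   8. ]
 [563.1 115.4   8. ]
 [586.5 114.5   8. ]]
face top ends [[521.4 117.2  50. ]
 [602.7 114.7  50. ]] back [[520.5 104.9  50. ]
 [602.9 102.4  50. ]]
lip inner r200 [[533.2 161.7  16. ]
 [592.9 159.9  16. ]] r100 [[536.  243.5  16. ]
 [595.8 241.7  16. ]]
stop top [[541.7 257.8  51. ]
 [592.  256.3  51. ]]
```

```bash
python3 - <<'E'
from h import *
goal(639,-19,130,27.7)
E
```

```text
shift [-148.7   82.6   37.1] turn [-0.    -0.001 -0.513] other [-0.    0.    2.63] j7 -0.58 w 64.4 t 11.975 grasp [560.9 132.1 167.2] jawdeg -1.7 tilt 0.05
```

```bash
python3 -m pendant '[[[-148.7,82.6,37,0,0,-0.513,-0.5],[-148.7,82.6,37,0,0,-0.513,-0.5],[-148.7,82.6,37,0,0,-0.513,-0.5],[-148.7,82.6,37,0,0,-0.513,-0.5],[-148.7,82.6,37,0,0,-0.513,-0.5],[-148.7,82.6,37,0,0,-0.513,-0.5]]]' 20; cat > look.py <<'E'
from h import *
import sys
n=sys.argv[1]; c=[float(v) for v in sys.argv[2:4]]
P=pose("wrist"); im=get_image("wrist"); P=pose("wrist"); cv2.imwrite(f"pics/{n}.png",im[:,:,::-1])
hsv=cv2.cvtColor(im,cv2.COLOR_RGB2HSV)
u=proj(P,[[c[0]/1e3,c[1]/1e3,.06]])[0]; print("pred",u.round(1))
reg=np.zeros(im.shape[:2],np.uint8); reg[60:300,150:500]=1
M=((hsv[...,2]<62)&(reg>0)).astype(np.uint8); M=cv2.morphologyEx(M,cv2.MORPH_OPEN,np.ones((3,3),np.uint8))
k,l,s,cc=cv2.connectedComponentsWithStats(M)
for i in range(1,k):
    if s[i,4]>200:
        ys,xs=np.where(l==i); W=unproj(P,np.c_[xs,ys],.06)[:,:2]*1000
        r=cv2.minAreaRect(W.astype(np.float32)); b=cv2.boxPoints(r); e=b[1]-b[0];f=b[2]-b[1]
        L=e if np.hypot(*e)>np.hypot(*f) else f
        print("blob",cc[i].round(0),s[i,4],"ctr",np.round(r[0],1),"size",np.round(r[1],1),"ang",round((np.degrees(np.arctan2(L[1],L[0]))+90)%180-90,1))
E
python3 look.py w8 639 -19
```

```text
clock: 12.72
position: [0.6387, -0.0182, 0.2898]
ee_rot: [-1.625, -2.689, -0.001]
force: [-0.3, -0.4, -0.1]
width: 0.75
pred [321.3 264.2]
blob [322. 239.] 555 ctr [631.4  -2.8] size [30.8  7.5] ang 27.7
blob [322. 266.] 1343 ctr [640.3 -19.8] size [42.5 14.3] ang 27.7
```

View pics/w8.png

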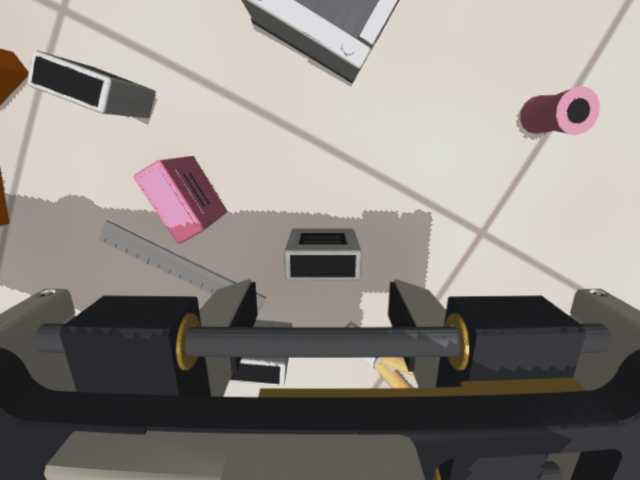

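```bash
python3 - <<'E'
from h import *
goal(640,-19.8,42,27.7)
E
```

```text
shift [-1.8  0.4 88.9] turn [ 0.001 -0.     0.   ] other [ 0.    0.   -3.14] j7 0.12 w 68.9 t 12.775 grasp [638.8 -18.5 130.9] jawdeg 27.7 tilt 0.04
```

```bash
python3 -m pendant '[[[-1.8,0.4,50,0,0,0,-0.5],[-1.8,0.4,89,0,0,0,-0.5],[-1.8,0.4,89,0,0,0,-0.5],[-1.8,0.4,89,0,0,0,1],[-1.8,0.4,89,0,0,0,1],[-1.8,0.4,89,0,0,0,1],[-1.8,0.4,89,0,0,0,1],[-1.8,0.4,89,0,0,0,1],[-1.8,0.4,40,0,0,0,1],[-1.8,0.4,-5,0,0,0,1],[-1.8,0.4,-5,0,0,0,1],[-1.8,0.4,-5,0,0,0,1]]]' 25; python3 - <<'E'
from h import *
goal(562.0,130,140,-1.9); print(arm.observe()["force"])
E
```

```text
clock: 14.28
position: [0.6399, -0.0224, 0.2943]
ee_rot: [1.629, 2.686, -0.001]
force: [-0.1, -0.5, -1.9]
width: 0.566
shift [171.1   1.4  -4.7] turn [-0.     0.001  0.514] other [-0.   -0.   -2.63] j7 0.13 w 52.1 t 14.275 grasp [639.9 -22.4 135.3] jawdeg 27.5 tilt 0.03
[-0.12441993 -0.45840739 -1.91382915]
```

```bash
python3 -m pendant '[[[171,1.4,-5,0,0,0.514,1],[171,1.4,-5,0,0,0.514,1],[171,1.4,-5,0,0,0.514,1],[171,1.4,-5,0,0,0.514,1],[171,1.4,-5,0,0,0.514,1],[171,1.4,-5,0,0,0.514,1],[171,1.4,-5,0,0,0.514,1]]]' 25; python3 - <<'E'
from h import *
goal(562.0,130,50,-1.9)
P=pose("wrist");cv2.imwrite("pics/w9.png",get_image("wrist")[:,:,::-1])
E
```

```text
clock: 15.15
position: [0.5628, 0.1288, 0.299]
ee_rot: [-2.26, -2.182, 0.001]
force: [0.6, 0.1, -1.3]
width: 0.568
shift [ 1.2 -0.7 90. ] turn [-0.001  0.    -0.002] other [0.   0.   3.14] j7 -0.59 w 52.3 t 15.15 grasp [562.8 128.8 140. ] jawdeg -2.0 tilt 0.04
```

View pics/w9.png

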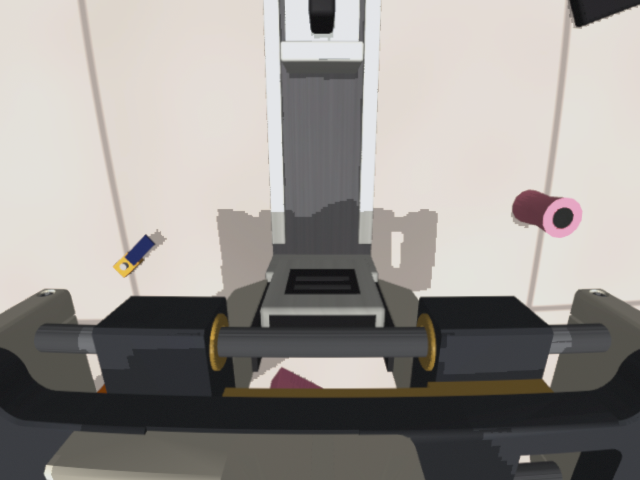

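```bash
python3 - <<'E'
from h import *
m=camera_model("wrist");T=m["T_tool_cam"];P=(m,T[:3,:3],T[:3,3])
im=cv2.imread("pics/w9.png");print(im[295:328,322].max(1),im[295:328,300].max(1))
for r in (308,311,314): print((unproj(P,[[322,r]],.141)*1000).round(1))
E
```

```text
[ 90  93  92  93  92  92  93  93  93  93  93 101 120 139 152 160 165 171
 172 148  88  41  32  34  32  32  33  33  32  31  32  35  39] [ 91  93  94  93  93  94  93  93  93  94  94 101 120 139 153 160 166 171
 171 145  85  40  32  33  32  32  32  33  32  33  31  35  38]
[[ 14.8   0.3 141. ]]
[[ 13.5   0.3 141. ]]
[[ 12.1   0.3 141. ]]
```

```bash
python3 -m pendant '[[[0,-0.5,50,0,0,0,1],[0,-0.5,75,0,0,0,1],[0,-0.5,82,0,0,0,1],[0,-0.5,86,0,0,0,1],[0,-0.5,88,0,0,0,1],[0,-0.5,89.5,0,0,0,1],[0,-0.5,89.5,0,0,0,1]]]' 25; python3 - <<'E'
from h import *
goal(562.0,130,50,-1.9);o=arm.observe(); print(o["force"],o["ft_torque"])
s=get_image("scene")[220:360,340:540,::-1];cv2.imwrite("pics/s9.png",cv2.resize(s,None,fx=4,fy=4,interpolation=cv2.INTER_CUBIC))
E
```

```text
clock: 16.08
position: [0.5621, 0.1303, 0.2105]
ee_rot: [2.257, 2.184, 0.002]
force: [0.5, -0.7, -0.5]
width: 0.566
shift [-0.3 -0.1  1.5] turn [ 0.001 -0.     0.   ] other [ 0.    0.   -3.14] j7 -0.66 w 52.1 t 16.075 grasp [562.1 130.3  51.5] jawdeg -1.9 tilt 0.07
[ 0.45713351 -0.72416221 -0.45243827] [-0.03667993 -0.25049695 -0.00036463]
```

View pics/s9.png

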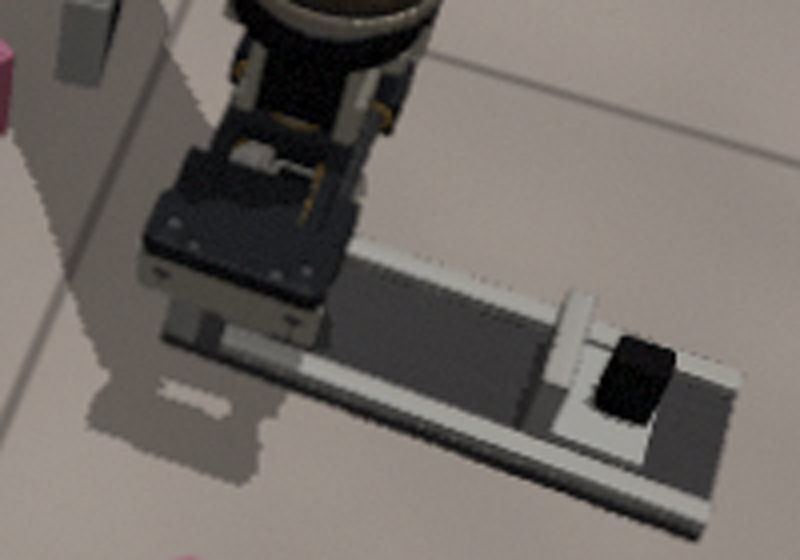

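```bash
python3 -m pendant '[[[0,0,1.5,0,0,0,1],[0,0,2,0,0,0,1],[0,0,2,0,0,0,1],[0,0,2,0,0,0,0],[0,0,2,0,0,0,-0.5],[0,0,2,0,0,0,-0.5],[0,0,2,0,0,0,-0.5],[0,0,-40,0,0,0,-0.5],[0,0,-90,0,0,0,-0.5],[0,0,-110,0,0,0,-0.5],[0,0,-110,0,0,0,-0.5]]]' 25; python3 - <<'E'
from h import *
goal(562.0,130,50,-1.9);o=arm.observe(); print(o["force"],o["ft_torque"])
cv2.imwrite("pics/w10.png",get_image("wrist")[:,:,::-1])
goal(632,-121.5,135,22.3)
E
```

```text
clock: 17.5
position: [0.5623, 0.1304, 0.3214]
ee_rot: [2.257, 2.183, 0.004]
force: [-0.6, 0.3, -0.8]
width: 0.752
shift [ -0.5  -0.6 112.4] turn [ 0.003 -0.001 -0.   ] other [-0.   -0.    3.14] j7 -0.58 w 69.1 t 17.5 grasp [562.3 130.4 162.4] jawdeg -1.9 tilt 0.18
[-0.55771203  0.30670766 -0.75289194] [-0.07986703 -0.02577829  0.04991568]
shift [-249.1   78.5   26. ] turn [ 0.001  0.    -0.422] other [ 0.   -0.    2.72] j7 -0.58 w 69.0 t 17.55 grasp [561.9 130.1 161. ] jawdeg -1.9 tilt 0.04
```

View pics/w10.png

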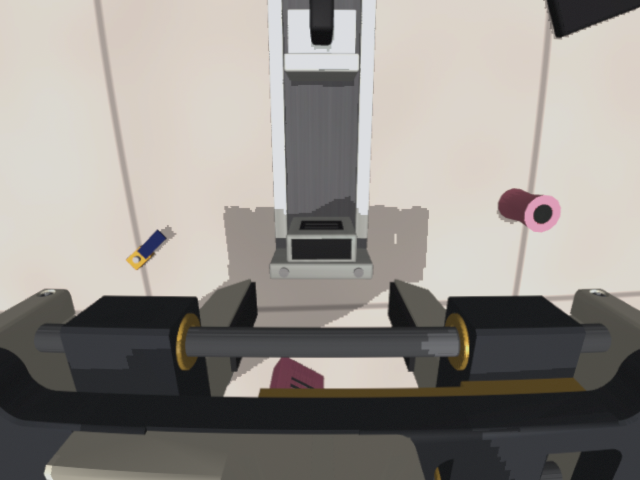

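```bash
python3 - <<'E'
from h import *
P=pose("wrist"); im=cv2.imread("pics/w10.png"); print(im[225:270,322].max(1))
print((unproj(P,[[288,235],[356,235],[288,260],[356,260]],.068)*1000).round(1))
E
python3 -m pendant '[[[-249,78.5,26,0,0,-0.422,-0.5],[-249,78.5,26,0,0,-0.422,-0.5],[-249,78.5,26,0,0,-0.422,-0.5],[-249,78.5,26,0,0,-0.422,-0.5],[-249,78.5,26,0,0,-0.422,-0.5],[-249,78.5,26,0,0,-0.422,-0.5],[-249,78.5,26,0,0,-0.422,-0.5]]]' 25; python3 look.py w11 632 -121.5;  python3 - <<'E'
from h import *
goal(632,-121.5,42,22.3)
E
```

```text
[ 25  28  36  35  47  77  87  88  93 114 147 163 166 128  57  35  37  35
  36  37  36  36  35  35  35  35  35  36  35  35  36  34  35  53 107 156
 141 109 112 145 162 172 172 170 168]
[[538.3 144.4  68. ]
 [587.1 142.7  68. ]
 [537.1 125.3  68. ]
 [587.  123.6  68. ]]
clock: 18.42
position: [0.6318, -0.1188, 0.2935]
ee_rot: [-1.746, -2.61, -0.001]
force: [-0.8, -0.3, 0.7]
width: 0.747
pred [320.2 265.3]
blob [321. 238.] 545 ctr [ 625.  -103.1] size [30.7  7.6] ang 22.5
blob [321. 264.] 1260 ctr [ 632.3 -120.8] size [42.6 13.8] ang 22.5
shift [-2.7 -1.  92.8] turn [ 0.    -0.001  0.003] other [ 0.    0.   -3.14] j7 0.21 w 69.0 t 18.475 grasp [ 631.9 -118.7  134.8] jawdeg 22.5 tilt 0.07
```

View pics/w11.png

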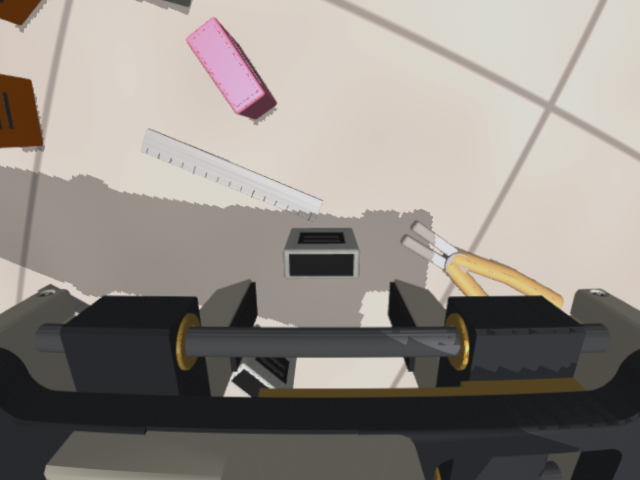

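```bash
python3 -m pendant '[[[0,0,0,0,0,0,-0.5],[0,0,0,0,0,0,-0.5]]]' 25; python3 look.py w12 632 -121.5;  python3 - <<'E'
from h import *
goal(632.2,-121.2,42,22.4)
E
```

```text
clock: 18.73
position: [0.6321, -0.1204, 0.2942]
ee_rot: [1.748, 2.61, 0.0]
force: [0.4, -0.3, 0.3]
width: 0.752
pred [320.9 262.1]
blob [321. 235.] 501 ctr [ 624.8 -103.8] size [30.6  6.9] ang 22.3
blob [321. 261.] 1269 ctr [ 632.1 -121.1] size [43.  13.8] ang 22.3
shift [-0.6 -0.1 93.2] turn [ 0.     0.    -0.001] other [ 0.   -0.    3.14] j7 0.21 w 69.0 t 18.775 grasp [ 632.1 -120.6  135.2] jawdeg 22.3 tilt 0.02
```

```bash
python3 -m pendant '[[[-0.5,0,50,0,0,0,-0.5],[-0.5,0,93,0,0,0,-0.5],[-0.5,0,93,0,0,0,-0.5],[-0.5,0,93,0,0,0,1],[-0.5,0,93,0,0,0,1],[-0.5,0,93,0,0,0,1],[-0.5,0,93,0,0,0,1],[-0.5,0,93,0,0,0,1],[-0.5,0,45,0,0,0,1],[-0.5,0,-5,0,0,0,1],[-0.5,0,-5,0,0,0,1],[-0.5,0,-5,0,0,0,1],[-0.5,0,-5,0,0,0,1]]]' 25; python3 - <<'E'
from h import *
goal(563,160,140,-1.9)
E
```

```text
clock: 20.4
position: [0.6317, -0.1219, 0.2977]
ee_rot: [-1.749, -2.607, 0.002]
force: [1.2, -0.1, -1.9]
width: 0.561
shift [286.9  43.3  -1.2] turn [-0.002 -0.     0.422] other [ 0.   -0.   -2.72] j7 0.21 w 51.6 t 20.4 grasp [ 631.7 -121.9  138.7] jawdeg 22.3 tilt 0.13
```

```bash
python3 -m pendant '[[[286.9,43.3,-1,0,0,0.422,1],[286.9,43.3,-1,0,0,0.422,1],[286.9,43.3,-1,0,0,0.422,1],[286.9,43.3,-1,0,0,0.422,1],[286.9,43.3,-1,0,0,0.422,1],[286.9,43.3,-1,0,0,0.422,1],[286.9,43.3,-1,0,0,0.422,1],[286.9,43.3,-1,0,0,0.422,1],[286.9,43.3,-1,0,0,0.422,1]]]' 25; python3 - <<'E'
from h import *
goal(563,160,50,-1.9)
P=pose("wrist");im=get_image("wrist")[:,:,::-1];cv2.imwrite("pics/w13.png",im)
print(im[290:328,322].max(1))
m=camera_model("wrist");T=m["T_tool_cam"];Q=(m,T[:3,:3],T[:3,3])
for r in (300,304,308,312): print(r,(unproj(Q,[[322,r]],.141)*1000).round(1))
E
```

```text
clock: 21.52
position: [0.5639, 0.1589, 0.2997]
ee_rot: [2.26, 2.182, -0.001]
force: [0.5, 0.8, -2.2]
width: 0.562
shift [ 1.1 -0.9 90.7] turn [-0.     0.001 -0.002] other [0.   0.   3.14] j7 -0.64 w 51.7 t 21.525 grasp [563.9 158.9 140.7] jawdeg -2.0 tilt 0.03
[ 42  43  25  21  19  28  52  79  89  91  91  91  91  91  91  91  90  91
  95 107 125 141 152 159 165 169 168 133  55  31  31  33  32  31  30  31
  33  38]
300 [[ 18.4   0.3 141. ]]
304 [[ 16.6   0.3 141. ]]
308 [[ 14.8   0.3 141. ]]
312 [[ 13.    0.3 141. ]]
```

View pics/w13.png

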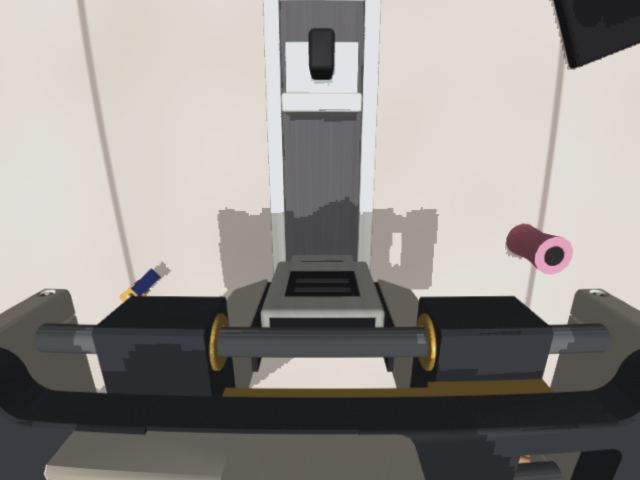

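```bash
python3 -m pendant '[[[-0.4,-0.6,50,0,0,0,1],[-0.4,-0.6,75,0,0,0,1],[-0.4,-0.6,84,0,0,0,1],[-0.4,-0.6,88,0,0,0,1],[-0.4,-0.6,90,0,0,0,1],[-0.4,-0.6,91,0,0,0,1],[-0.4,-0.6,91,0,0,0,1],[-0.4,-0.6,91,0,0,0,0],[-0.4,-0.6,91,0,0,0,-0.5],[-0.4,-0.6,91,0,0,0,-0.5],[-0.4,-0.6,91,0,0,0,-0.5],[-0.4,-0.6,50,0,0,0,-0.5],[-0.4,-0.6,0,0,0,0,-0.5],[-0.4,-0.6,-20,0,0,0,-0.5],[-0.4,-0.6,-20,0,0,0,-0.5],[-0.4,-0.6,-20,0,0,0,-0.5]]]' 25; python3 - <<'E'
from h import *
P=pose("wrist");im=get_image("wrist")[:,:,::-1];cv2.imwrite("pics/w14.png",im)
goal(627,-238.5,135,-23)
E
```

```text
clock: 23.58
position: [0.5626, 0.1595, 0.3189]
ee_rot: [-2.258, -2.184, 0.002]
force: [-0.1, 0.3, -0.3]
width: 0.753
shift [-395.6   77.6   24.9] turn [-0.002  0.001  0.368] other [-0.   -0.   -2.77] j7 -0.63 w 69.1 t 23.625 grasp [562.5 159.5 159.7] jawdeg -1.9 tilt 0.11
```

View pics/w14.png

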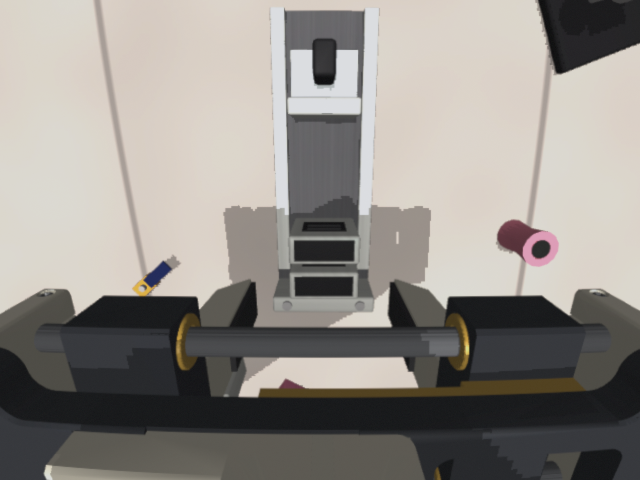

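```bash
python3 -m pendant '[[[-395.6,77.6,25,0,0,0.368,-0.5],[-395.6,77.6,25,0,0,0.368,-0.5],[-395.6,77.6,25,0,0,0.368,-0.5],[-395.6,77.6,25,0,0,0.368,-0.5],[-395.6,77.6,25,0,0,0.368,-0.5],[-395.6,77.6,25,0,0,0.368,-0.5],[-395.6,77.6,25,0,0,0.368,-0.5],[-395.6,77.6,25,0,0,0.368,-0.5],[-395.6,77.6,25,0,0,0.368,-0.5],[-395.6,77.6,25,0,0,0.368,-0.5],[-395.6,77.6,25,0,0,0.368,-0.5]]]' 25; python3 look.py w15 627 -238.5;  python3 - <<'E'
from h import *
goal(627,-238.5,42,-23)
E
```

```text
clock: 25.0
position: [0.6276, -0.2369, 0.2951]
ee_rot: [-2.618, -1.737, -0.0]
force: [-0.2, 0.3, -0.0]
width: 0.75
pred [321.9 263. ]
blob [322. 236.] 545 ctr [ 634.7 -220.6] size [ 7.6 30.8] ang -22.9
blob [322. 262.] 1323 ctr [ 627.1 -237.9] size [14.6 43. ] ang -22.9
shift [-1.4 -0.  94.1] turn [ 0.    -0.     0.002] other [ 0.    0.   -3.14] j7 -0.28 w 69.1 t 25.05 grasp [ 627.5 -237.2  136.1] jawdeg -22.9 tilt 0.01
```

View pics/w15.png

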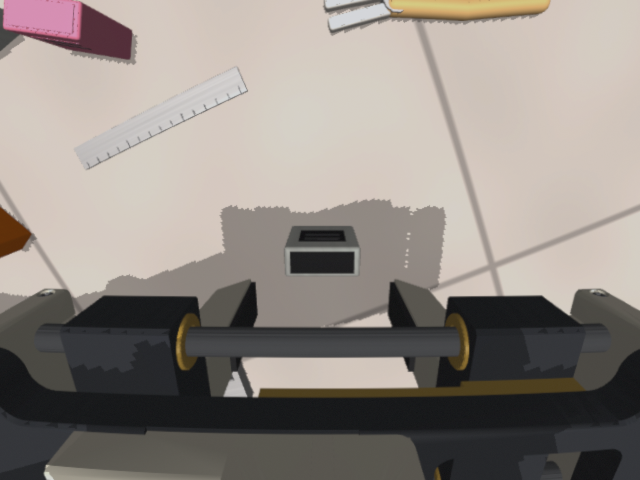

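```bash
python3 -m pendant '[[[-1,0,50,0,0,0,-0.5],[-1,0,94,0,0,0,-0.5],[-1,0,94,0,0,0,-0.5],[-1,0,94,0,0,0,1],[-1,0,94,0,0,0,1],[-1,0,94,0,0,0,1],[-1,0,94,0,0,0,1],[-1,0,94,0,0,0,1],[-1,0,45,0,0,0,1],[-1,0,-5,0,0,0,1],[-1,0,-5,0,0,0,1],[-1,0,-5,0,0,0,1],[-1,0,-5,0,0,0,1]]]' 25; python3 - <<'E'
from h import *
goal(563.3,186,140,-1.9)
E
```

```text
clock: 26.68
position: [0.6264, -0.2391, 0.2986]
ee_rot: [-2.618, -1.733, 0.003]
force: [-0.2, -0.7, -2.3]
width: 0.565
shift [ 3.667e+02 -2.240e+02 -1.000e-01] turn [-0.002 -0.    -0.368] other [-0.    0.    2.77] j7 -0.28 w 52.0 t 26.675 grasp [ 626.4 -239.1  139.6] jawdeg -23.0 tilt 0.14
```

```bash
python3 -m pendant '[[[366.7,-224,0,0,0,-0.368,1],[366.7,-224,0,0,0,-0.368,1],[366.7,-224,0,0,0,-0.368,1],[366.7,-224,0,0,0,-0.368,1],[366.7,-224,0,0,0,-0.368,1],[366.7,-224,0,0,0,-0.368,1],[366.7,-224,0,0,0,-0.368,1],[366.7,-224,0,0,0,-0.368,1],[366.7,-224,0,0,0,-0.368,1],[366.7,-224,0,0,0,-0.368,1],[366.7,-224,0,0,0,-0.368,1],[366.7,-224,0,0,0,-0.368,1]]]' 25; cat > held.py <<'E'
from h import *
import sys
goal(float(sys.argv[2]),float(sys.argv[3]),50,-1.9)
im=get_image("wrist")[:,:,::-1];cv2.imwrite(f"pics/{sys.argv[1]}.png",im)
v=im[290:325,322].max(1).astype(int); 
m=camera_model("wrist");T=m["T_tool_cam"];Q=(m,T[:3,:3],T[:3,3])
i=[k for k in range(len(v)-1) if v[k]<125<=v[k+1]]
print(v,[(290+k,(unproj(Q,[[322,290+k]],.141)*1000).round(1)[0,0]) for k in i])
E
python3 held.py w16 563.3 186
```

```text
clock: 28.18
position: [0.5642, 0.1851, 0.2999]
ee_rot: [2.259, 2.183, -0.0]
force: [-0.1, 0.1, -1.3]
width: 0.565
shift [ 0.8 -0.9 90.9] turn [ 0.     0.    -0.001] other [ 0.   -0.    3.14] j7 -0.68 w 52.0 t 28.175 grasp [564.2 185.1 140.9] jawdeg -2.0 tilt 0.01
[ 39  41  39  25  22  21  28  60  87  90  90  90  89  90  90  90  90  90
  90  95 109 128 143 152 158 165 167 152 107  45  33  31  30  32  33] [(310, np.float64(13.9))]
```

View pics/w16.png

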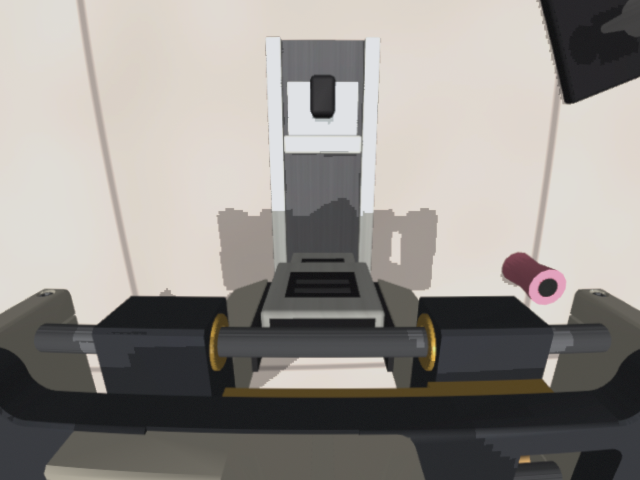

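```bash
python3 -m pendant '[[[0.5,-0.6,50,0,0,0,1],[0.5,-0.6,75,0,0,0,1],[0.5,-0.6,84,0,0,0,1],[0.5,-0.6,88,0,0,0,1],[0.5,-0.6,90,0,0,0,1],[0.5,-0.6,91,0,0,0,1],[0.5,-0.6,91,0,0,0,1],[0.5,-0.6,91,0,0,0,0],[0.5,-0.6,91,0,0,0,-0.5],[0.5,-0.6,91,0,0,0,-0.5],[0.5,-0.6,91,0,0,0,-0.5],[0.5,-0.6,50,0,0,0,-0.5],[0.5,-0.6,0,0,0,0,-0.5],[0.5,-0.6,-20,0,0,0,-0.5],[0.5,-0.6,-20,0,0,0,-0.5],[0.5,-0.6,-20,0,0,0,-0.5]]]' 25; python3 - <<'E'
from h import *
P=pose("wrist");im=get_image("wrist")[:,:,::-1];cv2.imwrite("pics/w17.png",im)
goal(449,13,135,6.1)
E
```

```text
clock: 30.22
position: [0.5631, 0.1862, 0.3189]
ee_rot: [-2.258, -2.184, 0.002]
force: [0.1, -0.3, 0.4]
width: 0.748
shift [-176.8 -108.2   25. ] turn [-0.002  0.001 -0.14 ] other [0. 0. 3.] j7 -0.67 w 68.9 t 30.275 grasp [563.  186.2 159.6] jawdeg -1.9 tilt 0.12
```

View pics/w17.png

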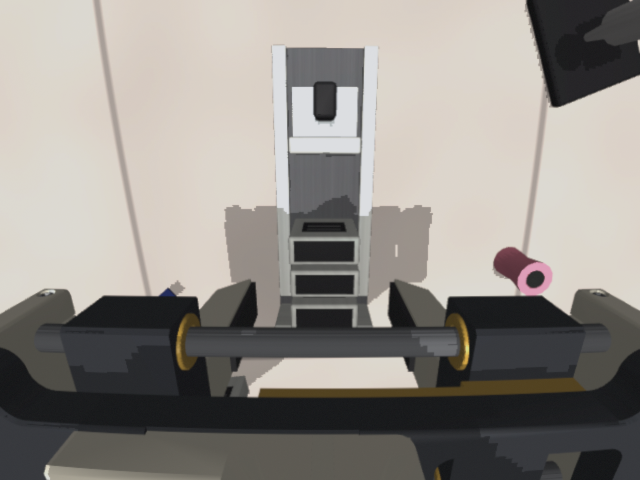

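Three cassettes now stand in the rack. Next is the fourth, near (449,13).

```bash
python3 -m pendant '[[[-176.8,-108.2,25,0,0,-0.14,-0.5],[-176.8,-108.2,25,0,0,-0.14,-0.5],[-176.8,-108.2,25,0,0,-0.14,-0.5],[-176.8,-108.2,25,0,0,-0.14,-0.5],[-176.8,-108.2,25,0,0,-0.14,-0.5],[-176.8,-108.2,25,0,0,-0.14,-0.5],[-176.8,-108.2,25,0,0,-0.14,-0.5],[-176.8,-108.2,25,0,0,-0.14,-0.5]]]' 25; python3 look.py w18 449 13;  python3 - <<'E'
from h import *
goal(449,13,42,6.1)
E
```

```text
clock: 31.28
position: [0.4497, 0.0142, 0.2949]
ee_rot: [-2.098, -2.338, -0.001]
force: [-0.6, -0.3, -0.2]
width: 0.745
pred [320.5 262.2]
blob [322. 235.] 507 ctr [447.6  31.9] size [30.1  7.6] ang 6.2
blob [322. 262.] 1311 ctr [449.6  13.2] size [42.9 14.5] ang 6.2
shift [-1.  -0.8 93.9] turn [ 0.    -0.     0.002] other [ 0.    0.   -3.14] j7 -0.28 w 69.1 t 31.325 grasp [449.6  14.  135.9] jawdeg 6.2 tilt 0.02
```

View pics/w18.png

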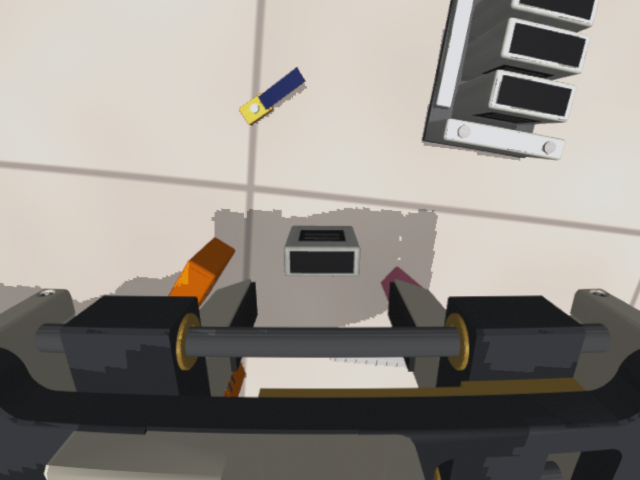

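```bash
python3 -m pendant '[[[-0.7,-0.2,50,0,0,0,-0.5],[-0.7,-0.2,94,0,0,0,-0.5],[-0.7,-0.2,94,0,0,0,-0.5],[-0.7,-0.2,94,0,0,0,1],[-0.7,-0.2,94,0,0,0,1],[-0.7,-0.2,94,0,0,0,1],[-0.7,-0.2,94,0,0,0,1],[-0.7,-0.2,94,0,0,0,1],[-0.7,-0.2,45,0,0,0,1],[-0.7,-0.2,-5,0,0,0,1],[-0.7,-0.2,-5,0,0,0,1],[-0.7,-0.2,-5,0,0,0,1],[-0.7,-0.2,-5,0,0,0,1]]]' 25; python3 - <<'E'
from h import *
goal(564.2,213,140,-1.9)
E
```

```text
clock: 32.95
position: [0.4487, 0.0124, 0.299]
ee_rot: [-2.099, -2.336, 0.002]
force: [-0.6, -0.2, -1.6]
width: 0.566
shift [187.1 136.3  -0.3] turn [-0.002  0.     0.14 ] other [-0. -0. -3.] j7 -0.28 w 52.1 t 32.95 grasp [448.7  12.4 140. ] jawdeg 6.1 tilt 0.12
```

```bash
python3 -m pendant '[[[187.1,136.3,0,0,0,0.14,1],[187.1,136.3,0,0,0,0.14,1],[187.1,136.3,0,0,0,0.14,1],[187.1,136.3,0,0,0,0.14,1],[187.1,136.3,0,0,0,0.14,1],[187.1,136.3,0,0,0,0.14,1],[187.1,136.3,0,0,0,0.14,1],[187.1,136.3,0,0,0,0.14,1],[187.1,136.3,0,0,0,0.14,1]]]' 25;  python3 held.py w19 564.2 213
```

```text
clock: 34.08
position: [0.5648, 0.2126, 0.3001]
ee_rot: [2.259, 2.183, -0.0]
force: [1.0, 0.1, -2.2]
width: 0.568
shift [ 0.4 -0.6 91.1] turn [ 0.     0.    -0.001] other [ 0.   -0.    3.14] j7 -0.74 w 52.2 t 34.075 grasp [564.8 212.6 141.1] jawdeg -1.9 tilt 0.02
[ 41  40  42  31  22  19  22  37  67  89  91  90  91  91  90  90  91  90
  90  91  96 113 131 146 154 161 166 169 153 106  47  31  32  31  32] [(311, np.float64(13.5))]
```

View pics/w19.png

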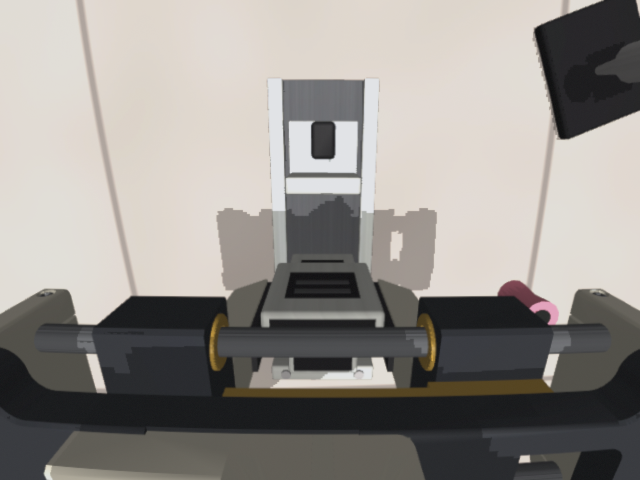

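```bash
python3 -m pendant '[[[0.5,-0.4,50,0,0,0,1],[0.5,-0.4,75,0,0,0,1],[0.5,-0.4,84,0,0,0,1],[0.5,-0.4,88,0,0,0,1],[0.5,-0.4,90,0,0,0,1],[0.5,-0.4,91,0,0,0,1],[0.5,-0.4,91,0,0,0,1],[0.5,-0.4,91,0,0,0,0],[0.5,-0.4,91,0,0,0,-0.5],[0.5,-0.4,91,0,0,0,-0.5],[0.5,-0.4,91,0,0,0,-0.5],[0.5,-0.4,50,0,0,0,-0.5],[0.5,-0.4,0,0,0,0,-0.5],[0.5,-0.4,-20,0,0,0,-0.5],[0.5,-0.4,-20,0,0,0,-0.5],[0.5,-0.4,-20,0,0,0,-0.5]]]' 25; python3 - <<'E'
from h import *
P=pose("wrist");im=get_image("wrist")[:,:,::-1];cv2.imwrite("pics/w20.png",im)
t=get_image("scene");cv2.imwrite("pics/t20.png",t[:,:,::-1])
goal(567.9,291,120,-1.9)
E
```

```text
clock: 36.12
position: [0.5641, 0.2134, 0.3189]
ee_rot: [-2.258, -2.184, 0.002]
force: [-0.9, -0.6, -0.6]
width: 0.752
shift [77.7  1.3 39.4] turn [-0.002  0.001  0.   ] other [-0.   -0.   -3.14] j7 -0.73 w 68.9 t 36.225 grasp [564.1 213.4 159.5] jawdeg -1.9 tilt 0.13
```

View pics/w20.png

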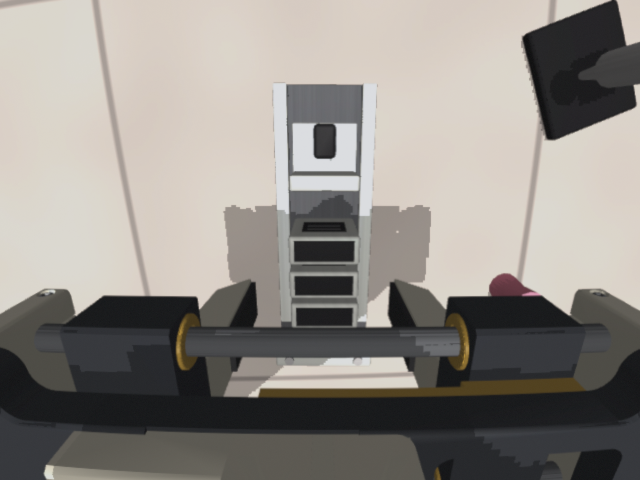

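View pics/t20.png

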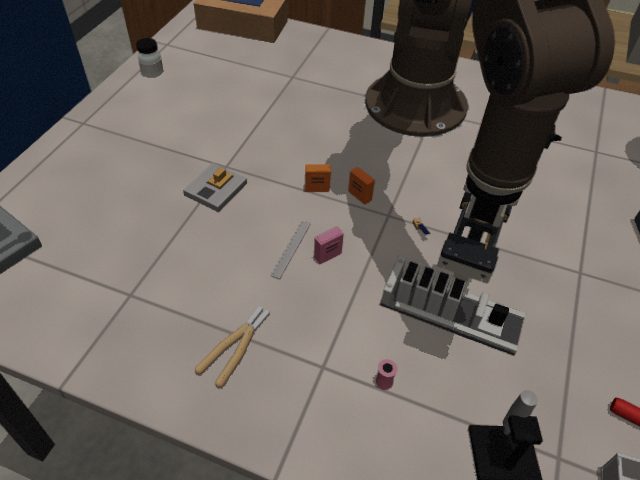

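```bash
python3 -m pendant '[[[77.5,1.5,0,0,0,0,0],[77.5,1.5,0,0,0,0,0],[77.5,1.5,60,0,0,0,0],[77.5,1.5,100,0,0,0,0],[77.5,1.5,112,0,0,0,0],[77.5,1.5,112,0,0,0,0],[77.5,1.5,112,0,0,0,1],[77.5,1.5,112,0,0,0,1],[77.5,1.5,112,0,0,0,1],[77.5,1.5,112,0,0,0,1],[77.5,1.5,112,0,0,0,1]]]' 25; python3 - <<'E'
from h import *
o=arm.observe(); print(o["force"],o["ft_torque"]);goal(568,237,48,-1.9)
E
```

```text
clock: 37.6
position: [0.5681, 0.2914, 0.2087]
ee_rot: [-2.257, -2.184, 0.0]
force: [-4.0, -1.4, 6.5]
width: 0.173
[-3.96624867 -1.42825131  6.53324313] [-0.19987907  0.69734355 -0.06336346]
shift [-54.4   1.7   1.6] turn [-0. -0.  0.] other [ 0.   -0.   -3.14] j7 -0.9 w 15.9 t 37.6 grasp [568.1 291.4  49.7] jawdeg -1.9 tilt 0.02
```

```bash
python3 -m pendant '[[[-6,-0.6,0,0,0,0,1],[-12,-0.6,0,0,0,0,1],[-18,-0.6,0,0,0,0,1],[-24,-0.6,0,0,0,0,1],[-29,-0.6,0,0,0,0,1],[-34,-0.6,0,0,0,0,1],[-39,-0.6,0,0,0,0,1],[-43,-0.6,0,0,0,0,1],[-46,-0.6,0,0,0,0,1],[-48,-0.6,0,0,0,0,1],[-48,-0.6,0,0,0,0,1],[-48,-0.6,0,0,0,0,1]]]' 25;python3 - <<'E'
from h import *
o=arm.observe(); print(o["force"],o["ft_torque"]);goal(568,237,48,-1.9)
E
```

```text
clock: 39.1
position: [0.5661, 0.244, 0.2086]
ee_rot: [-2.257, -2.184, -0.003]
force: [-3.1, 3.4, 5.8]
width: 0.172
[-3.09857869  3.37713756  5.81412641] [ 0.69218904  0.46295761 -0.10945571]
shift [-6.9  2.1  1.6] turn [ 0.001 -0.002  0.001] other [ 0.    0.   -3.14] j7 -0.85 w 15.8 t 39.1 grasp [566.1 244.   49.6] jawdeg -1.9 tilt 0.11
```

```bash
python3 -m pendant '[[[-1,0,0,0,0,0,1],[-2,0,0,0,0,0,1],[-3,0,0,0,0,0,1],[-3,0,0,0,0,0,1]]]';python3 -m pendant '[[[-1,0,0,0,0,0,1],[-2,0,0,0,0,0,1],[-2,0,0,0,0,0,1]]]';python3 -m pendant '[[[-1,0,0,0,0,0,1],[-1.5,0,0,0,0,0,1],[-1.5,0,0,0,0,0,1]]]'
```

```text
clock: 39.6
position: [0.5661, 0.2412, 0.2087]
ee_rot: [-2.256, -2.184, -0.004]
force: [-2.3, 4.5, 6.0]
width: 0.171
clock: 39.98
position: [0.566, 0.2393, 0.2086]
ee_rot: [-2.256, -2.185, -0.004]
force: [-1.0, 4.7, 6.1]
width: 0.175
clock: 40.35
position: [0.5659, 0.238, 0.2086]
ee_rot: [-2.256, -2.184, -0.004]
force: [-1.7, 5.6, 4.4]
width: 0.172
```

```bash
python3 -m pendant '[[[-0.5,0,0,0,0,0,1],[-1,0,0,0,0,0,1],[-1,0,0,0,0,0,1]]]';python3 -m pendant '[[[-0.5,0,0,0,0,0,1],[-1,0,0,0,0,0,1],[-1,0,0,0,0,0,1]]]';python3 -m pendant '[[[-0.5,0,0,0,0,0,1],[-1,0,0,0,0,0,1],[-1,0,0,0,0,0,1]]]'
```

```text
clock: 40.72
position: [0.5659, 0.2378, 0.2087]
ee_rot: [-2.255, -2.185, -0.006]
force: [-1.1, 8.5, 2.6]
width: 0.17
clock: 41.1
position: [0.5658, 0.2375, 0.2087]
ee_rot: [-2.254, -2.185, -0.008]
force: [-1.5, 11.0, 0.9]
width: 0.176
clock: 41.48
position: [0.5657, 0.2373, 0.2087]
ee_rot: [-2.252, -2.185, -0.009]
force: [-0.2, 14.1, -1.9]
width: 0.174
```

```bash
python3 -m pendant '[[[1.5,0,0,0,0,0,1],[1.5,0,0,0,0,0,0.4],[1.5,0,0,0,0,0,0.2],[1.5,0,0,0,0,0,0],[1.5,0,0,0,0,0,0],[1.5,0,-40,0,0,0,0],[1.5,0,-90,0,0,0,0],[-28,0,-112,0,0,0,0],[-58,0,-112,0,0,0,0],[-58,0,-112,0,0,0,0],[-58,0,-112,0,0,0,0]]]';python3 - <<'E'
from h import *
goal(568,237,48,-1.9)
im=get_image("wrist")[:,:,::-1];cv2.imwrite("pics/w21.png",im)
E
```

```text
clock: 42.85
position: [0.5639, 0.1761, 0.3199]
ee_rot: [-2.258, -2.184, -0.0]
force: [-0.4, -0.5, 0.6]
width: 0.5
shift [ 61.    2.1 112.9] turn [-0. -0.  0.] other [ 0.   -0.   -3.14] j7 -0.68 w 46.0 t 42.85 grasp [563.9 176.1 160.9] jawdeg -1.9 tilt 0.02
```

View pics/w21.png

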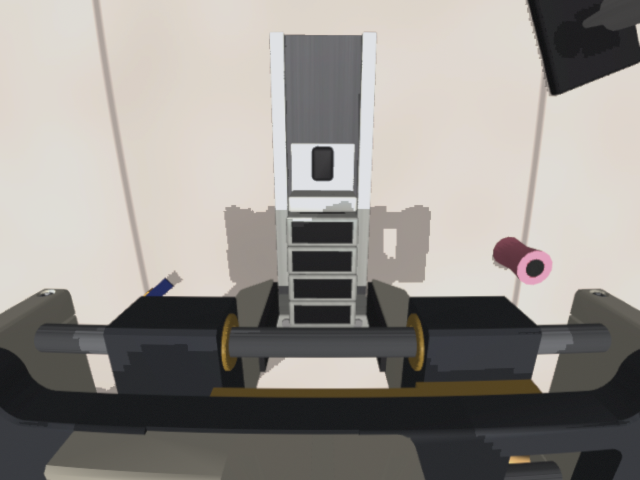

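```bash
python3 -m pendant '[[[-100,0,-40,0,0,0,0],[-300,-60,-40,0,0,0,0],[-466,-170,-40,0,0,0,0],[-466,-170,-40,0,0,0,0],[-466,-170,-40,0,0,0,0],[-466,-170,-40,0,0,0,0],[-466,-170,-40,0,0,0,0],[-466,-170,-40,0,0,0,0],[-466,-170,-40,0,0,0,0],[-466,-170,-40,0,0,0,0],[-466,-170,-40,0,0,0,0]]]';python3 - <<'E'
from h import *
im=get_image("wrist")[:,:,::-1];cv2.imwrite("pics/w22.png",im)
t=get_image("top")[:,:,::-1];cv2.imwrite("pics/t22.png",t)
cv2.imwrite("pics/t22z.png",cv2.resize(t[200:280,90:250],None,fx=5,fy=5,interpolation=cv2.INTER_CUBIC))
s=get_image("scene")[:,:,::-1];cv2.imwrite("pics/s22.png",cv2.resize(s[150:360,180:540],None,fx=2.2,fy=2.2,interpolation=cv2.INTER_CUBIC))
E
```

```text
clock: 44.28
position: [0.3799, -0.2827, 0.3598]
ee_rot: [-2.254, -2.188, -0.001]
force: [-1.3, -0.8, -0.3]
width: 0.497
```

View pics/w22.png

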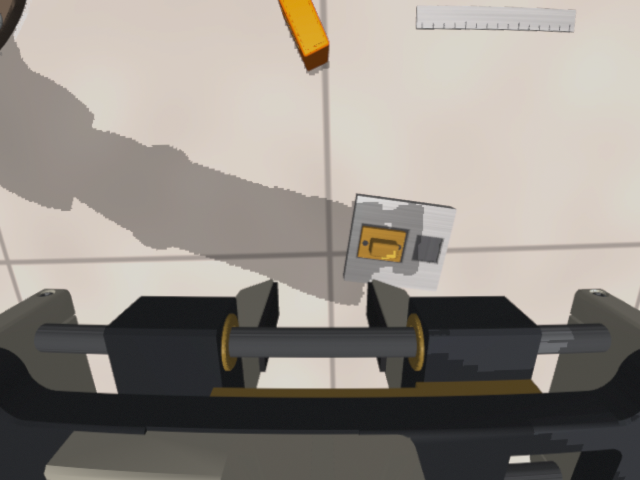

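View pics/t22z.png

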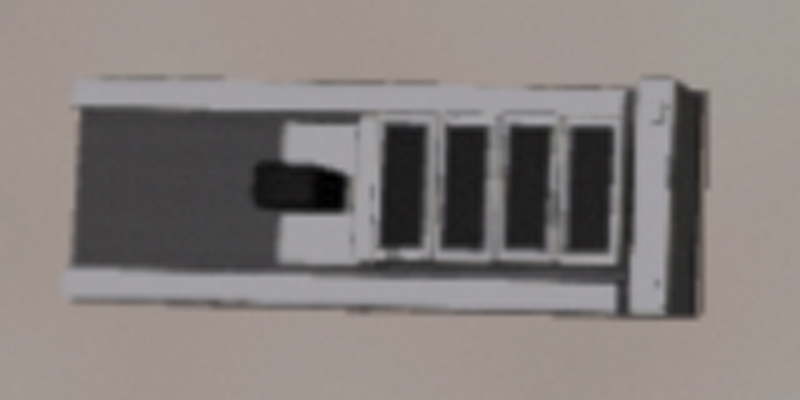

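View pics/s22.png

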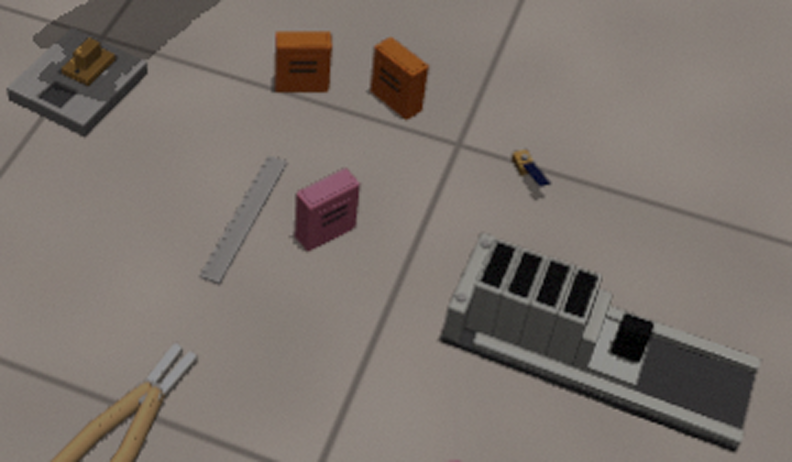

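View pics/t22.png

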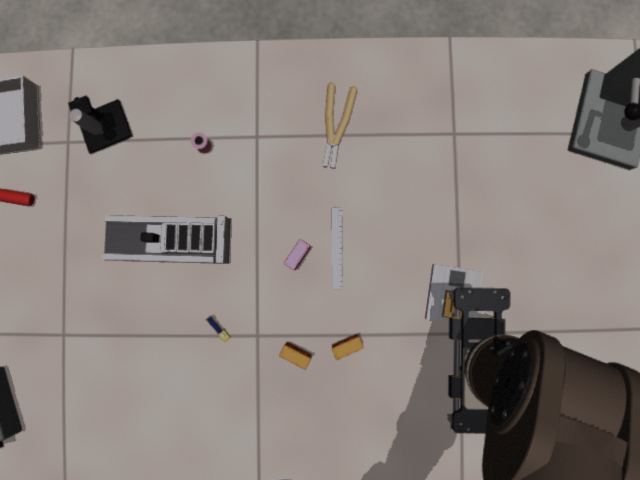

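```bash
python3 - <<'E'
from h import *
P=pose("top");f=lambda u,v,z:(unproj(P,[[90+u/5,200+v/5]],z)[0]*1000).round(1)
for n,u,z in (("wall",635,.05),("c1 right",621,.068),("c4 left",379,.068),("stopface",380,.051)): print(n,f(u,190,z))
for u in (406,466,528,590): print(f(u,190,.068))
im=cv2.imread("pics/w22.png"); cv2.imwrite("pics/w22z.png",cv2.resize(im[185:295,335:465],None,fx=5,fy=5,interpolation=cv2.INTER_CUBIC))
t=cv2.imread("pics/t22.png");v=t.max(2).astype(int);print(v[235,160:222])
E
```

```text
wall [560.1 112.3  50. ]
c1 right [558.9 113.6  68. ]
c4 left [559.8 199.3  68. ]
stopface [561. 204.  51.]
[559.7 189.6  68. ]
[559.4 168.3  68. ]
[559.2 146.3  68. ]
[559.  124.5  68. ]
[124 149 162 165 164 153  77  34  29  29  28  30  29  32  54 107 137 101
 107  49  31  31  31  32  32  29  42  95 132 131 103  63  36  31  32  32
  33  34  36  68 133 119 137 104  50  33  35  35  34  32  34  38  79 139
  88  45  60 149 164 164 165 164]
```

View pics/w22z.png

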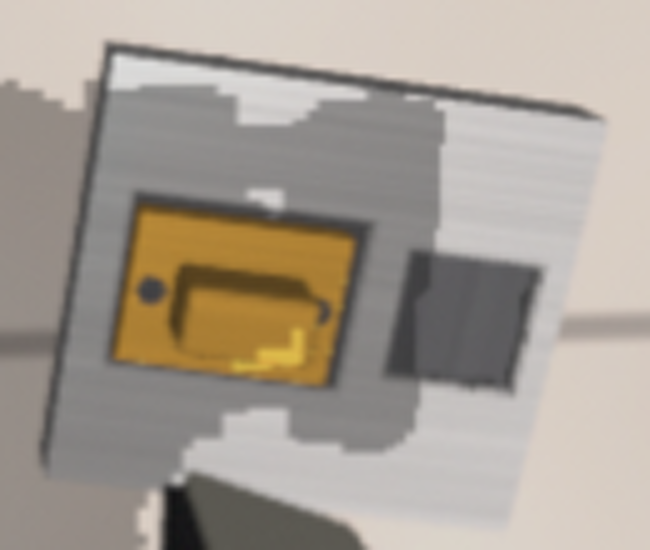

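```bash
python3 - <<'E'
from h import *
im=get_image("wrist");P=pose("wrist");print(arm.observe()["clock"]);
cv2.imwrite("pics/w23.png",im[:,:,::-1]); print(np.abs(im.astype(int)-cv2.imread("pics/w22.png")[:,:,::-1]).mean())
print(arm.sign_off())
E
```

```text
44.475
1.0905978732638888
the job is handed in; nothing more can be done
None
```

The job is handed in at about 44.5 s of the 210 s allowed. The rack is packed and closed, and the saddle blank is in its die cavity.

**What I did**
- **Saddle:** I placed the brass saddle in the 48 x 36 mm cavity and pressed it onto the floor. The contact force rose to about 14 N.
- **Stop and cassettes:** I drew the stop back about 125 mm and stood the four cassettes (only four were there) between the wall and the stop. I then pushed the stop in about 54 mm until it stopped moving and the force rose to 14 N.

**Last checks**
- **Row:** The top view shows four upright, square cassettes about 21.3 to 22 mm apart, centre to centre. The first is roughly 1 mm from the wall. Stop to last cassette came out about 5 mm on rough pixel edges, which disagrees with their overlapping in the picture and with the push ending in firm contact. I relied on the contact force.
- **Saddle:** The wrist view shows it flat inside the cavity outline. It sits slightly toward the -x side, within the 2 mm clearance.
- **Other things:** By eye, the rule, pliers, sample, grip cover and the orange and pink look-alikes are where they started. The gripper was clear of everything.

**Disagreements:** The top and wrist cameras differed by 2 to 4 mm on the rack and cavity positions. I used the wrist view and the contact forces to settle it.

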